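# Swap the charged mouse for the flat one behind the cup and pen pot

## Task

The white mouse on the charging plate is full and the black one lying on the desk is flat, but the cup and the pen pot stand too close to the charger to get at it. First stand both the cup and the pen pot clear on the grey side mat, then bring the white mouse to the middle of the blue mouse pad, then lay the black mouse squarely on the middle of the charging plate, lengthwise along it. Finally put the cup back on the middle of the cork coaster and the pen pot on the middle of the green coaster, keeping both upright throughout, and do not disturb the little potted succulent.

Things in the scene. Friction and masses are not known exactly. Their poses are not given: they have to be found in the camera images.
- cup_center (a point): White ceramic tumbler without a handle, open at the top, 60 mm across at the rim, a little narrower towards the foot, 90 mm tall, about 220 g. At the start it stands on the cork coaster, close beside the white mouse. This point is on its axis, half-way up (45 mm above its underside); z is up along the axis.
- pen_pot_center (a point): Pink round pen pot with four pens fixed in it, 56 mm in diameter, straight-sided, rim 75 mm and pen tops 86 mm above its underside, about 150 g. At the start it stands on the green coaster, on the other side of the white mouse. This point is on its axis, 37.5 mm above its underside; z is up along the axis.
- white_mouse_center (a point): White computer mouse, 100 mm long (x), 56 mm wide (y, to be gripped across), 36 mm tall, sides upright to 16 mm above its underside and rounded above, about 90 g. At the start it lies lengthwise on the charging plate. This point is its middle, 18 mm above its underside; x along its length, y across, z up.
- black_mouse_center (a point): Black computer mouse, same shape, size and mass as the white one (100 mm long in x, 56 mm wide in y, 36 mm tall). At the start it lies on the bare desk in front of the charger. This point is its middle, 18 mm above its underside; x along its length, y across, z up.
- charger_top (a point): Charging plate: fixed turquoise slab 124 mm long (x) by 60 mm wide (y), 8 mm thick, with a short white light strip across its near end. This point is the middle of its top face; x along its length, y across. The coasters lie on either side of it, their centres 69 mm to each side (y) and about 20 mm nearer the robot (-x). A mouse on it may point either way.
- cork_coaster_top (a point): Fixed square cork coaster, brown, 74 x 74 x 5 mm, beside the charging plate (left or right of it varies). Home of the cup. This point is the middle of its top face, axes parallel to its sides and to the charging plate's.
- green_coaster_top (a point): Fixed square green coaster, 74 x 74 x 5 mm, on the other side of the charging plate. Home of the pen pot. This point is the middle of its top face, axes parallel to its sides and to the charging plate's.
- side_mat_top (a point): Grey felt mat, the clear side area: fixed, flat, 260 mm (x) by 160 mm (y), 3 mm thick, empty, on the left or right of the desk. There is room for the cup and the pen pot one behind the other along x, for example 55 mm either side of the middle. This point is the middle of its top face.
- mouse_pad_top (a point): Blue mouse pad: fixed, flat, 200 mm (x) by 160 mm (y), 3 mm thick, empty, on the other side of the desk from the grey mat. This point is the middle of its top face.
- succulent: Small succulent in a terracotta pot, 54 mm across, 66 mm tall, loose; stands about 115 mm beyond the middle of the charging plate. To be left alone. Origin at the centre of its underside. (Other low desk items, all under 45 mm tall, lie about: a tape roll and an eraser between the black mouse and the side areas, a stapler, a marker and a glasses case towards the back; a keyboard lies further back.)
There are look-alikes about, which are no part of the job. Of the things that look like the part that bears green_coaster_top, the smallest one is meant.

How it is judged:
By the outcome, as a careful person would: the job done as asked, in the order asked, and still so for the second after the job is handed in, with the robot touching nothing.
It also fails if it takes over 138 s, if anything falls off the work surface, if the arm or the gripper's body presses on something with over 40 N, if the wrist force passes 120 N, or if a joint passes its speed limit or range.

## Robot

A 6-joint arm with a two-finger parallel gripper is mounted at the origin on the work surface. World frame = base frame: x ahead of the robot, y to its left, z up, the work surface at z = 0. Lengths are in m, angles in rad, forces in N, time in s.
With the tool pointing down it reaches from about 0.35 to 0.975 m from the base axis. Payload 17.4 kg.
Tool frame: the origin (TCP) lies midway between the tips of the shut fingers; the grasp point (between the pads) lies 19 mm behind it (ctrl.grasp_offset is the distance from the TCP to the grasp point, in m); z points along the fingers, y is the direction in which the jaws open and shut (so a half turn about z gives the same grasp; the last joint's range is limited). The gripper opens to 85 mm and grips with 20 to 120 N. Pads are 22 mm wide; open, the fingers measure 114 mm over their backs; the gripper's body (76 mm by 85 mm) begins 54 mm behind the grasp point. The pads swing forward as they close: fully open they stand 13 mm farther back than shut.
Start: joints at [1.262, 0.116, 1.442, -0, 1.584, -0.038], TCP at [0.181, 0.65, 0.231] pointing down, gripper open.
Joint ranges: [-2.83, 2.83], [-0.83, 2.19], [0.07, 2.5], [-1.14, 4.28], [0.01, 3], [-2.97, 2.97]. Speed limits (rad/s): [1.89, 1.89, 2.22, 3.14, 3.14, 3.14].

## Interface

Orientations are given as a unit quaternion [w, x, y, z].
In Python, from plant import telemetry, optics, ticket, ctrl gives the robot as it stands. The module is installed in compiled form; this text tells all that it offers.
- The arm moves only by the shell command python3 -m pendant 'ROWS' [FORCE]. ROWS is JSON, a list of rows, each a list of 7 numbers: the shift along the tool's x, y, z in cm, then the turn, a rotation vector about the tool's x, y, z in degrees, then the opening, from -1 (shut) to 1 (fully open), so that 0 is half open. In form: [[tx, ty, tz, ax, ay, az, hand], ...]. A call has 1 to 12 rows; each row is the pose to reach, as a shift and turn from the pose measured when the call began, along the tool's axes at that moment; what a row does not reach only later rows make up. A row lasts 1/12 s, in which the tool goes at most 41.7 mm and 7.16 degrees, less where a joint would pass 70% of its speed; a pose out of reach is approached as far as the arm can. A call with a gripper value outside its range is refused whole. The fingers move at their own pace and stop on an object; FORCE is the grip in N (left out, the last holds). Time passes only in rows, so rows that repeat a pose let the fingers close. It gives the time, the measured TCP pose, the force and the opening at its end, in the units of the state.
- telemetry.sense(): the state, without advancing time (a new reading comes with each control period).
- optics.read_camera(name): name is "scene" or "top" or "wrist"; returns a dict with "img" (384x512x3 uint8, blue, green, red), "fx", "fy", "cx", "cy" (pixels), "distortion" ([k1, k2, p1, p2, k3] as OpenCV has them; the pictures are not rectified), "rvec" (rotation vector, rad) and "tvec" (3), from world to camera coordinates, as OpenCV has them. Camera axes: x right, y down, z forward; pixel columns grow to the right and rows downward; lengths in m; the calibration is good to about 2 mm. A picture is of the moment at which its call begins. There is no depth.
- ticket.finish_job(): hands the job in, once; it reports no verdict.
The state is a dict: "clock": time; "qpos": joint angles; "joint_velocities": joint speeds; "effort": joint torques, N m; "tool_pos": TCP position; "eef_rot": TCP orientation; "force": force on the tool from outside, world axes, zero at the start; "wrist_torque": the same for the moment, N m; "opening": finger opening in m.
Only numpy, scipy, OpenCV 4.12 (cv2) and the standard library are available. Lean on these libraries where they do the work, as an engineer would, in place of code of your own. Each camera call takes 0.05 s, during which the arm holds its last target.

## Working session

There is one attempt and no reset: what is moved stays moved. The work goes in short steps, Python scripts to look and compute and a shell command to move; the robot and the scene stay as the last step left them, time stands still between calls to the robot, and variables do not carry over. Pictures are saved under pics/ and viewed, and the job is handed in when it is done.

```bash
mkdir -p pics; ls; python3 - <<'E'
from plant import telemetry, optics, ticket, ctrl
import cv2
print(telemetry.sense(), ctrl.grasp_offset)
for n in ["scene","top","wrist"]:
    d=optics.read_camera(n); cv2.imwrite(f"pics/{n}0.png",d["img"])
    print({k:v for k,v in d.items() if k!="img"})
E
```

```text
pics
{'clock': 0.0, 'qpos': array([ 1.26219080e+00,  1.16481885e-01,  1.44227289e+00,  9.75600834e-06,
        1.58399417e+00, -3.77988304e-02]), 'joint_velocities': array([-0.00094781,  0.00077619, -0.00059698, -0.00059886, -0.0005155 ,
        0.00040254]), 'effort': array([-4.53911734e-04, -7.31977057e+01, -6.32499075e+01, -1.34445590e-04,
        6.20849009e-03,  1.75197908e-05]), 'tool_pos': array([0.18051522, 0.65021543, 0.2305602 ]), 'eef_rot': array([-1.04440308e-04,  1.34989893e-01,  9.90846807e-01, -5.68651954e-04]), 'force': array([-0.51148861,  0.15248432, -0.36860058]), 'wrist_torque': array([0.02674246, 0.0128584 , 0.02758507]), 'opening': 0.08527662772735597} 0.0187
{'fx': 438.26108873882845, 'fy': 438.26108873882845, 'cx': 250.19271490199566, 'cy': 197.128196150009, 'distortion': array([0.03834439, 0.        , 0.        , 0.        , 0.        ]), 'rvec': array([ 1.88689371,  1.53910944, -0.67659271]), 'tvec': array([-0.00517187, -0.30870284,  1.52323756])}
{'fx': 349.46918850716304, 'fy': 349.46918850716304, 'cx': 252.91018182314886, 'cy': 184.75633977572022, 'distortion': array([-0.11075277,  0.        ,  0.        ,  0.        ,  0.        ]), 'rvec': array([ 2.13341271, -2.19707061,  0.09334047]), 'tvec': array([-0.08709117,  0.52548345,  0.92619126])}
{'fx': 270.37630073181464, 'fy': 270.37630073181464, 'cx': 256.7813043687989, 'cy': 193.97775164923056, 'distortion': array([-0.05267535,  0.        ,  0.        ,  0.        ,  0.        ]), 'rvec': array([-2.29961647, -1.74943163, -0.2637521 ]), 'tvec': array([-0.67546053, -0.03850104,  0.37980468])}
```

View pics/scene0.png

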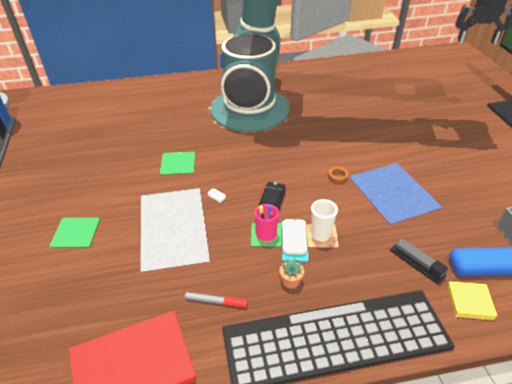

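View pics/top0.png

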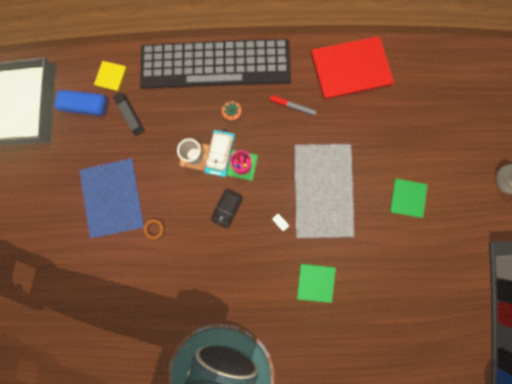

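View pics/wrist0.png

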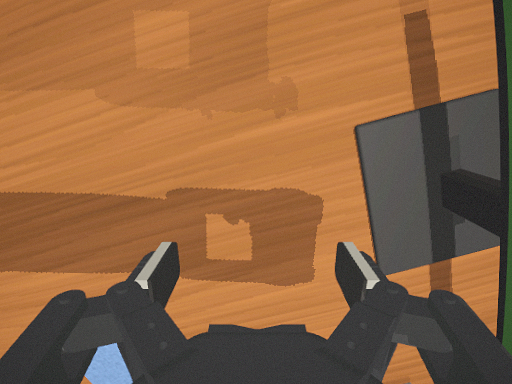

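Top view: cork coaster with cup at (190,152), charger with white mouse at (220,152), green coaster with pen pot at (243,163), black mouse at (227,208), grey mat at (324,190) and blue pad at (112,198). There are three green squares, at (243,165), (409,198) and (317,283). The one beside the charger looks smallest, so I'll measure all three and enlarge.

```bash
cat > h.py <<'E'
import numpy as np, cv2
from plant import telemetry, optics, ctrl
from scipy.spatial.transform import Rotation as R
def cam(n):
    return optics.read_camera(n)
def K(d): return np.array([[d["fx"],0,d["cx"]],[0,d["fy"],d["cy"]],[0,0,1.]])
def back(d,px,z):
    px=np.asarray(px,float).reshape(-1,1,2)
    u=cv2.undistortPoints(px,K(d),d["distortion"]).reshape(-1,2)
    Rm=cv2.Rodrigues(d["rvec"])[0]; c=-Rm.T@d["tvec"]
    r=np.c_[u,np.ones(len(u))]@Rm
    s=(z-c[2])/r[:,2]
    return c+r*s[:,None]
def proj(d,P): return cv2.projectPoints(np.asarray(P,float).reshape(-1,3),d["rvec"],d["tvec"],K(d),d["distortion"])[0].reshape(-1,2)
def crop(d,x0,y0,x1,y1,f,name):
    cv2.imwrite("pics/"+name,cv2.resize(d["img"][y0:y1,x0:x1],None,fx=f,fy=f,interpolation=cv2.INTER_CUBIC))
def blobs(d,m,z,amin=40):
    n,l,s,c=cv2.connectedComponentsWithStats(m.astype(np.uint8))
    for i in range(1,n):
        if s[i,4]<amin: continue
        cs,_=cv2.findContours((l==i).astype(np.uint8),cv2.RETR_EXTERNAL,cv2.CHAIN_APPROX_NONE)
        P=back(d,max(cs,key=len),z)[:,:2].astype(np.float32)
        r=cv2.minAreaRect(P*1000)
        print("px",c[i].round(1),"area",s[i,4],"c mm",np.round(r[0],1),"size",np.round(r[1],1),"ang",round(r[2],1))
def quat():
    q=telemetry.sense()["eef_rot"]; return R.from_quat([q[1],q[2],q[3],q[0]])
def go(target,ydir=None):
    """cm shift in tool axes to put TCP at target; az deg to turn tool so that y axis lies along world heading ydir(deg)"""
    s=telemetry.sense(); r=quat(); d=r.inv().apply(np.array(target)-s["tool_pos"])*100
    out=[np.round(d,2)]
    M=r.as_matrix()
    if ydir is not None:
        # desired: z down, y along ydir (either sense)
        best=None
        for k in (0,180):
            a=np.radians(ydir+k); y=np.array([np.cos(a),np.sin(a),0]); z=np.array([0,0,-1.]); x=np.cross(y,z)
            rv=np.degrees((r.inv()*R.from_matrix(np.c_[x,y,z])).as_rotvec())
            if best is None or np.linalg.norm(rv)<np.linalg.norm(best): best=rv
            out.append(np.round(rv,2))
    print("t",s["clock"].__round__(2),"tcp",s["tool_pos"].round(4),"go",*out,"q6",round(s["qpos"][5],2))
E
python3 - <<'E'
from h import *
d=cam("top")
hsv=cv2.cvtColor(d["img"],cv2.COLOR_BGR2HSV); H,S,V=[hsv[...,i].astype(int) for i in range(3)]
print("green");blobs(d,(H>50)&(H<75)&(S>120),0.005)
print("blue");blobs(d,(H>105)&(H<125)&(S>90)&(V>70),0.003)
print("grey");blobs(d,(S<40)&(V>90),0.003)
print("pink");blobs(d,(H>155)&(H<176)&(S>120)&(V>100),0.075,20)
print("turq");blobs(d,(H>82)&(H<100)&(S>120)&(V>100),0.008,20)
crop(d,160,90,280,240,5,"c0.png")
d=cam("scene"); crop(d,200,160,360,300,5,"c1.png")
E
```

```text
green
px [244.3 170.2] area 161 c mm [581.9 -72.8] size [71.7 72. ] ang 76.9
px [408.3 197.8] area 1092 c mm [ 474.7 -539.5] size [95.2 95.4] ang 77.9
px [315.8 282.9] area 1224 c mm [ 250.3 -266.3] size [95.6 96.1] ang 82.2
blue
px [ 80.2 102.2] area 1012 c mm [788.5 407.5] size [165.   63.6] ang 79.9
px [111.  198.2] area 3441 c mm [499.8 303.6] size [192.3 153.3] ang 10.0
px [503.2 377.9] area 160 c mm [ -63.8 -824.9] size [57.2 39.9] ang 80.7
grey
px [227.   60.4] area 2821 c mm [892.1 -43.8] size [270.  124.5] ang 89.8
px [281.1  55.5] area 265 c mm [ 905.8 -196.2] size [27.5 95.5] ang 89.7
px [162.6  60. ] area 1033 c mm [905.6 155.6] size [ 99.  118.1] ang 0.5
px [ 21. 102.] area 2936 c mm [801.6 601.4] size [259.6 157.5] ang 5.8
px [128.4 114.9] area 203 c mm [740.9 254.7] size [89.5 20.9] ang 27.2
px [301. 108.] area 103 c mm [ 741.2 -247.1] size [76.1 11.3] ang 69.3
px [219.3 150.8] area 609 c mm [623.1 -12.9] size [ 65.3 102.7] ang 79.3
px [323.5 190.7] area 5137 c mm [ 504.1 -298.6] size [158.4 255.8] ang 88.6
px [193.6 154.5] area 100 c mm [615.9  64.5] size [33.7 31.6] ang 88.1
px [280.1 222. ] area 121 c mm [ 419.7 -174.3] size [43.4 21.1] ang 39.4
px [262.1 349.1] area 49 c mm [  71.1 -115.8] size [52.  12.2] ang 31.7
px [233.8 374.2] area 139 c mm [ 16.6 -16.4] size [164.9  53.8] ang 88.2
pink
px [240.6 161.2] area 302 c mm [580.  -72.9] size [60.7 49.4] ang 19.0
turq
px [223.3 172.6] area 28 c mm [561.1 -21.4] size [14. 14.] ang 88.9
```

```bash
python3 -c "
from h import *
print(quat().as_matrix().round(3))"
```

```text
[[-0.964  0.267 -0.   ]
 [ 0.267  0.964 -0.   ]
 [ 0.    -0.001 -1.   ]]
```

View pics/c0.png

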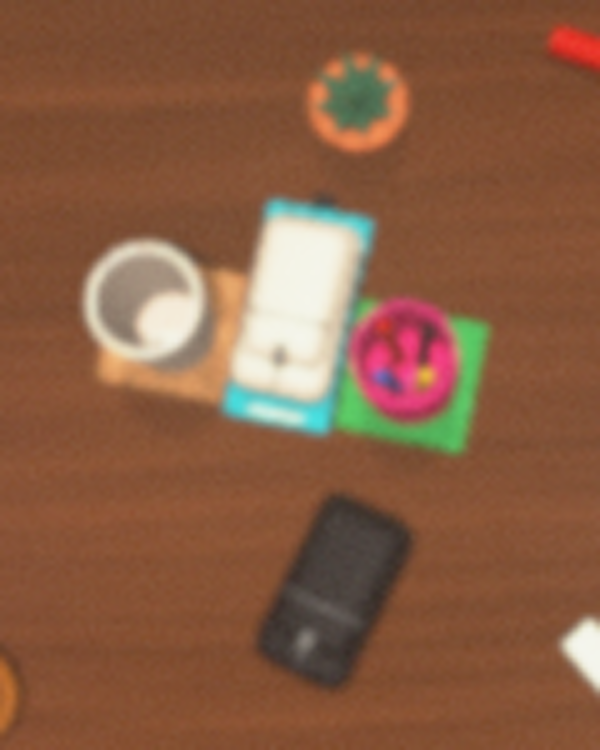

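View pics/c1.png

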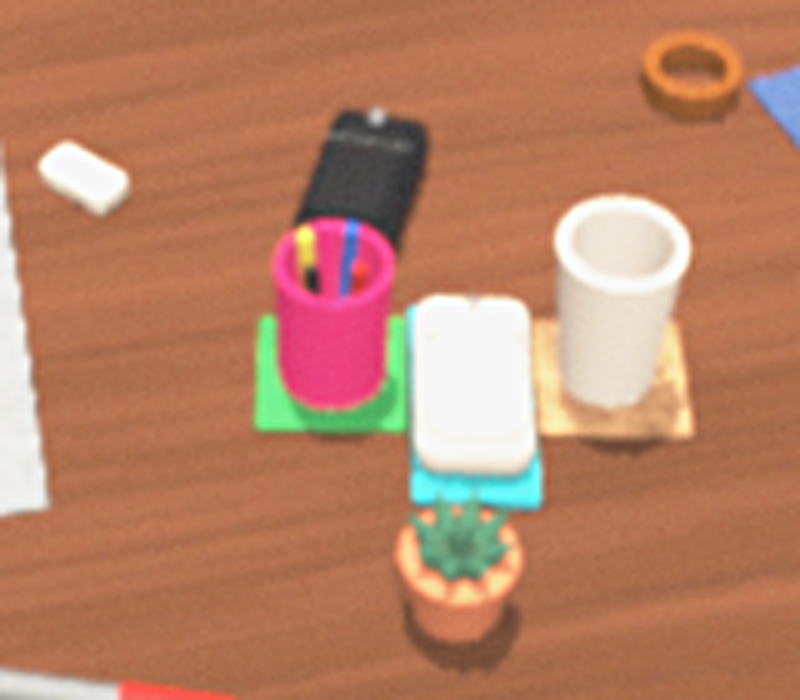

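The crop confirms it: the green square at (243,165), under the pink pot and next to the turquoise plate, measures 72 mm. The others, at (408,198) and (316,283), measure 95 mm. Next I'll look from above with the wrist camera.

```bash
python3 - <<'E'
from h import *
d=cam("wrist"); s=telemetry.sense(); r=quat()
Rm=cv2.Rodrigues(d["rvec"])[0]; c=-Rm.T@d["tvec"]
print("cam in tool",r.inv().apply(c-s["tool_pos"]).round(4),"cam axes in tool (cols)\n",(r.as_matrix().T@Rm.T).round(3))
go([0.55,0.0,0.33],90)
E
```

```text
cam in tool [ 0.0762  0.001  -0.1425] cam axes in tool (cols)
 [[ 0.001 -0.955 -0.297]
 [ 1.     0.001 -0.   ]
 [ 0.    -0.297  0.955]]
t 0.3 tcp [0.1806 0.6503 0.2311] go [-52.99 -52.78  -9.87] [ -0.02  -0.   -15.52] [-0.0000e+00  3.0000e-02  1.6448e+02] q6 -0.04
```

```bash
python3 -m pendant '[[-53,-52.8,-9.9,0,0,-15.5,1],[-53,-52.8,-9.9,0,0,-15.5,1],[-53,-52.8,-9.9,0,0,-15.5,1],[-53,-52.8,-9.9,0,0,-15.5,1],[-53,-52.8,-9.9,0,0,-15.5,1],[-53,-52.8,-9.9,0,0,-15.5,1],[-53,-52.8,-9.9,0,0,-15.5,1],[-53,-52.8,-9.9,0,0,-15.5,1],[-53,-52.8,-9.9,0,0,-15.5,1],[-53,-52.8,-9.9,0,0,-15.5,1],[-53,-52.8,-9.9,0,0,-15.5,1],[-53,-52.8,-9.9,0,0,-15.5,1]]' 40
python3 -c "
from h import *
go([0.55,0.0,0.33],90)"
```

```text
clock: 1.3
tool_pos: [0.4257, 0.2174, 0.2974]
eef_rot: [0.0, 0.0, 1.0, -0.0]
force: [0.9, 0.8, 0.4]
opening: 0.0853
t 1.3 tcp [0.4257 0.2174 0.2974] go [-12.43 -21.74  -3.25] [-0.    0.03 -0.  ] [5.0e-02 0.0e+00 1.8e+02] q6 -1.15
```

```bash
python3 -m pendant '[[-12.5,-21.7,-3.2,0,0,0,1],[-12.5,-21.7,-3.2,0,0,0,1],[-12.5,-21.7,-3.2,0,0,0,1],[-12.5,-21.7,-3.2,0,0,0,1],[-12.5,-21.7,-3.2,0,0,0,1],[-12.5,-21.7,-3.2,0,0,0,1],[-12.5,-21.7,-3.2,0,0,0,1],[-12.5,-21.7,-3.2,0,0,0,1],[-12.5,-21.7,-3.2,0,0,0,1]]'
python3 - <<'E'
from h import *
go([0.55,0.0,0.33],90)
d=cam("wrist"); np.save("/tmp/w1.npy",d,allow_pickle=True)
crop(d,0,0,512,384,1.5,"w1.png")
E
```

```text
clock: 2.05
tool_pos: [0.5505, 0.0005, 0.3292]
eef_rot: [0.0, 0.0, 1.0, 0.0]
force: [0.1, 0.0, 0.2]
opening: 0.0852
t 2.05 tcp [5.505e-01 5.000e-04 3.292e-01] go [ 0.05 -0.05 -0.08] [ 0.02  0.   -0.05] [ 0.0000e+00 -3.0000e-02  1.7995e+02] q6 -1.62
```

View pics/w1.png

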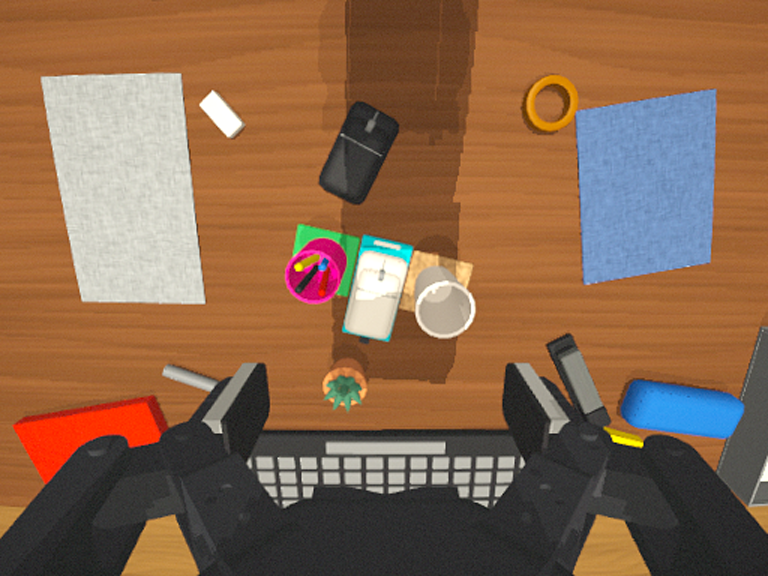

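Wrist view (1.5x): grey mat (125,190), blue pad (647,185), black mouse (360,152), pot rim (316,272), charger (378,288), cup rim (445,308), succulent (345,385). I'll enlarge the cluster for precise points.

```bash
python3 - <<'E'
from h import *
d=np.load("/tmp/w1.npy",allow_pickle=True).item()
hsv=cv2.cvtColor(d["img"],cv2.COLOR_BGR2HSV); H,S,V=[hsv[...,i].astype(int) for i in range(3)]
print("green");blobs(d,(H>50)&(H<75)&(S>120),0.005)
print("blue");blobs(d,(H>100)&(H<125)&(S>90)&(V>70),0.003,800)
print("grey");blobs(d,(S<40)&(V>90),0.003,2000)
print("pink");blobs(d,(H>155)&(H<176)&(S>120)&(V>100),0.080,20)
print("turq");blobs(d,(H>82)&(H<100)&(S>120)&(V>100),0.008,20)
print("white cup@95");blobs(d,(S<45)&(V>130),0.095,200)
print("black");m=(V<75);m[:, :200]=0;m[150:]=0;m[:, 280:]=0;blobs(d,m,0.010,200)
crop(d,180,140,330,250,5,"c2.png")
E
```

```text
green
px [220.5 165.9] area 548 c mm [581.7 -72.1] size [73.2 73.1] ang 76.5
blue
px [430.5 123. ] area 10228 c mm [499.1 303.1] size [198.7 159.5] ang 10.1
px [454.  272.6] area 2357 c mm [792.8 414.1] size [184.6  73. ] ang 80.3
grey
px [ 83.8 123.5] area 13405 c mm [ 504.8 -299. ] size [160.7 259.7] ang 88.9
pink
px [211.  180.3] area 1029 c mm [576.4 -66.8] size [55.1 69.7] ang 43.6
turq
px [256.8 165. ] area 279 c mm [567.2   1.4] size [60.3 26.3] ang 82.7
white cup@95
px [ 83.8 123.5] area 13411 c mm [ 498.9 -240. ] size [129.  208.8] ang 88.9
px [147.   75.7] area 408 c mm [ 430.2 -141.8] size [38.  18.7] ang 40.4
px [249.9 196. ] area 1706 c mm [596.5  -8.7] size [48.3 85.9] ang 75.7
px [294.8 202.4] area 333 c mm [610.1  59.7] size [58.1 57.5] ang 27.9
px [387.7 254.2] area 494 c mm [693.6 211. ] size [75.8 19.7] ang 28.4
px [151.2 264.9] area 464 c mm [ 708.3 -168.7] size [ 24.  101.5] ang 60.9
px [362.2 264.9] area 481 c mm [708.6 171.3] size [102.3  24.7] ang 29.1
px [125.6 252.1] area 246 c mm [ 688.4 -207.1] size [55.9 13.5] ang 68.8
px [256.5 298.5] area 638 c mm [774.9   1. ] size [132.9  14.4] ang 90.0
black
px [240.2 100.7] area 1847 c mm [462.  -28.6] size [ 56.4 101.1] ang 62.5
```

View pics/c2.png

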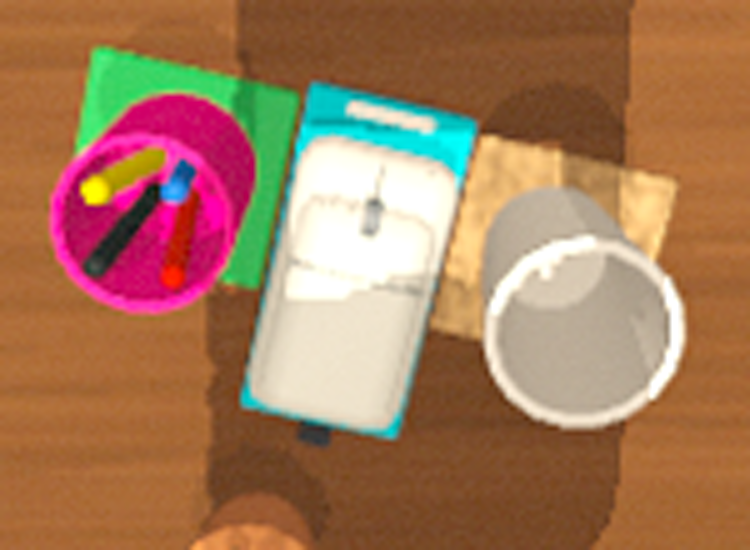

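```bash
python3 - <<'E'
from h import *
from scipy.optimize import least_squares
d=np.load("/tmp/w1.npy",allow_pickle=True).item()
f=lambda P:(np.array(P,float)+.5)/5-.5+[180,140]
px=f([(312,82),(475,120),(397,437),(242,405),(487,137),(677,180),(97,48),(298,92)])
M=np.array([(-62,-30,8),(-62,30,8),(62,30,8),(62,-30,8),(-57,32,5),(-57,106,5),(-57,-106,5),(-57,-32,5)])/1000
def T(p,X):
    c,s=np.cos(p[2]),np.sin(p[2]); X=np.atleast_2d(X)
    return np.c_[c*X[:,0]-s*X[:,1]+p[0],s*X[:,0]+c*X[:,1]+p[1],X[:,2]]
r=least_squares(lambda p:(proj(d,T(p,M))-px).ravel(),[.62,-.01,-.2],loss="soft_l1")
print(r.x,np.degrees(r.x[2]),(proj(d,T(r.x,M))-px).round(1).tolist())
print("cork",T(r.x,[-.02,.069,.005]),"green",T(r.x,[-.02,-.069,.005]))
for nm,P,z in [("cup",[(482,330),(686,330),(583,428),(583,236)],.095),("pot",[(50,224),(237,224),(143,312),(143,132)],.080),("mouse",[(297,140),(457,155),(395,428),(250,405)],.02)]:
    b=back(d,f(P),z); print(nm,b.mean(0).round(4),b[:,:2].round(3).tolist())
E
```

```text
[ 0.61721481 -0.00930629 -0.22702882] -13.007793269745177 [[-0.4, -0.0], [0.8, 0.1], [0.2, 0.6], [-0.3, 0.3], [-1.3, -0.6], [1.1, 0.1], [-0.9, -0.4], [0.8, 0.2]]
cork [[0.61325879 0.06242481 0.005     ]] green [[ 0.58219725 -0.07203404  0.005     ]]
cup [0.6103 0.0601 0.095 ] [[0.61, 0.03], [0.61, 0.091], [0.641, 0.061], [0.581, 0.059]]
pot [ 0.5811 -0.0715  0.08  ] [[0.581, -0.1], [0.581, -0.043], [0.609, -0.073], [0.553, -0.07]]
mouse [ 0.6202 -0.0114  0.02  ] [[0.568, -0.029], [0.573, 0.026], [0.674, 0.005], [0.665, -0.048]]
```

```bash
python3 - <<'E'
from h import *
go([.6103,.0601,.15],-13)
E
```

```text
t 2.1 tcp [0.5503 0.0012 0.3294] go [-6.    5.89 17.94] [ 3.0000e-02 -0.0000e+00  1.0302e+02] [ 0.000e+00  3.000e-02 -7.698e+01] q6 -1.62
```

```bash
python3 -m pendant '[[-6,5.9,17.9,0,0,103,1],[-6,5.9,17.9,0,0,103,1],[-6,5.9,17.9,0,0,103,1],[-6,5.9,17.9,0,0,103,1],[-6,5.9,17.9,0,0,103,1],[-6,5.9,17.9,0,0,103,1],[-6,5.9,17.9,0,0,103,1],[-6,5.9,17.9,0,0,103,1],[-6,5.9,17.9,0,0,103,1],[-6,5.9,17.9,0,0,103,1],[-6,5.9,17.9,0,0,103,1],[-6,5.9,17.9,0,0,103,1]]' 40
python3 -c "
from h import *
go([.6103,.0601,.15],-13)"
```

```text
clock: 3.1
tool_pos: [0.6096, 0.062, 0.1507]
eef_rot: [0.0, 0.683, 0.73, 0.0]
force: [-1.0, -0.1, -0.5]
opening: 0.0853
t 3.1 tcp [0.6096 0.062  0.1507] go [-0.19  0.05  0.07] [ 0.04 -0.03 16.82] [ 4.0000e-02  6.0000e-02 -1.6318e+02] q6 -0.01
```

```bash
python3 -m pendant '[[-0.2,0.05,0.1,0,0,16.8,1],[-0.2,0.05,0.1,0,0,16.8,1],[-0.2,0.05,0.1,0,0,16.8,1],[-0.2,0.05,0.1,0,0,16.8,1]]'
python3 - <<'E'
from h import *
go([.6103,.0601,.046],-13)
d=cam("wrist"); crop(d,0,0,512,384,1.5,"w2.png")
print(proj(d,[.6103,.0601,.095])*1.5)
E
```

```text
clock: 3.43
tool_pos: [0.6096, 0.0617, 0.15]
eef_rot: [0.0, 0.783, 0.622, 0.001]
force: [0.2, -0.2, -0.0]
opening: 0.0854
t 3.43 tcp [0.6096 0.0617 0.15  ] go [-0.14  0.09 10.4 ] [ 0.05 -0.04 -0.01] [-7.0000e-02 -8.0000e-02  1.7999e+02] q6 0.29
[[387.80695058 321.51688104]]
```

View pics/w2.png

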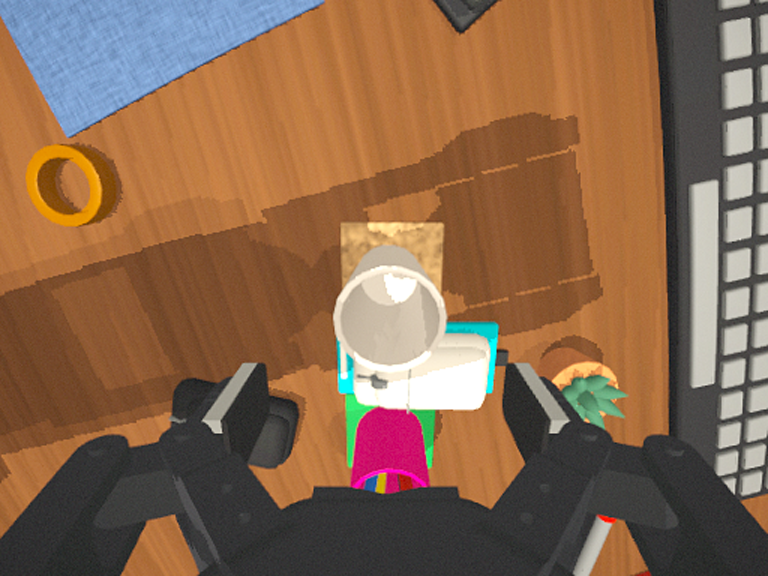

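Cup rim appears at (390,318) against a predicted (388,321), which agrees. Descending to grasp.

```bash
python3 -m pendant '[[-0.1,0.1,3.5,0,0,0,1],[-0.1,0.1,7,0,0,0,1],[-0.1,0.1,9.5,0,0,0,1],[-0.1,0.1,10.4,0,0,0,1],[-0.1,0.1,10.4,0,0,0,1],[-0.1,0.1,10.4,0,0,0,1],[-0.1,0.1,10.4,0,0,0,-1],[-0.1,0.1,10.4,0,0,0,-1],[-0.1,0.1,10.4,0,0,0,-1],[-0.1,0.1,10.4,0,0,0,-1],[-0.1,0.1,10.4,0,0,0,-1],[-0.1,0.1,10.4,0,0,0,-1]]' 40
python3 -c "
from h import *
go([.6103,.0601,.15],-13)"
```

```text
clock: 4.48
tool_pos: [0.6116, 0.0604, 0.0483]
eef_rot: [0.001, 0.782, 0.624, 0.002]
force: [-2.0, 0.4, 9.3]
opening: 0.0587
t 4.48 tcp [0.6116 0.0604 0.0483] go [ -0.04  -0.08 -10.17] [ 0.22 -0.1   0.2 ] [ 1.600e-01  3.400e-01 -1.798e+02] q6 0.28
```

```bash
python3 -m pendant '[[0,0,-2,0,0,0,-1],[0,0,-5,0,0,0,-1],[0,0,-8,0,0,0,-1],[0,0,-11,0,0,0,-1],[0,0,-13,0,0,0,-1],[0,0,-14,0,0,0,-1],[0,0,-14,0,0,0,-1]]'
python3 -c "
from h import *
go([.561,-.30,.18],-13)
go([.561,-.30,.0475],-13)"
```

```text
clock: 5.07
tool_pos: [0.6118, 0.0603, 0.1912]
eef_rot: [0.002, 0.781, 0.624, 0.003]
force: [1.1, -0.7, -1.4]
opening: 0.0586
t 5.07 tcp [0.6118 0.0603 0.1912] go [-36.27   3.02   1.04] [ 0.44 -0.16  0.21] [   0.26    0.68 -179.79] q6 0.28
t 5.07 tcp [0.6118 0.0603 0.1912] go [-36.3    2.92  14.29] [ 0.44 -0.16  0.21] [   0.26    0.68 -179.79] q6 0.28
```

```bash
python3 -m pendant '[[-1.5,0,0,0,0,0,-1],[-4.5,0.5,0,0,0,0,-1],[-8,0.8,0,0.2,0,0.2,-1],[-12,1,0.2,0.4,-0.1,0.2,-1],[-16,1.3,0.4,0.4,-0.1,0.2,-1],[-20,1.6,0.6,0.4,-0.1,0.2,-1],[-24,2,0.8,0.4,-0.1,0.2,-1],[-28,2.4,1,0.4,-0.1,0.2,-1],[-31.5,2.7,1,0.4,-0.1,0.2,-1],[-34.5,2.9,1,0.4,-0.1,0.2,-1],[-36,3,1,0.4,-0.1,0.2,-1],[-36.3,3,1,0.4,-0.1,0.2,-1]]'
python3 -m pendant '[[0,0,0,0,0,0,-1],[0,0,0,0,0,0,-1]]'
python3 - <<'E'
from h import *
go([.561,-.30,.0475],-13)
d=cam("wrist"); crop(d,0,0,512,384,1.5,"w3.png")
d=cam("scene"); crop(d,120,130,320,280,4,"s3.png")
E
```

```text
clock: 6.07
tool_pos: [0.5593, -0.3028, 0.1784]
eef_rot: [-0.001, 0.783, 0.622, 0.0]
force: [0.9, 0.6, -1.9]
opening: 0.0583
clock: 6.23
tool_pos: [0.5589, -0.3024, 0.1771]
eef_rot: [-0.002, 0.783, 0.621, -0.0]
force: [-0.8, 1.0, -2.4]
opening: 0.0585
t 6.23 tcp [ 0.5589 -0.3024  0.1771] go [ 0.26  0.19 12.96] [-0.2  -0.12 -0.16] [ -0.18   0.31 179.84] q6 -0.31
```

View pics/w3.png

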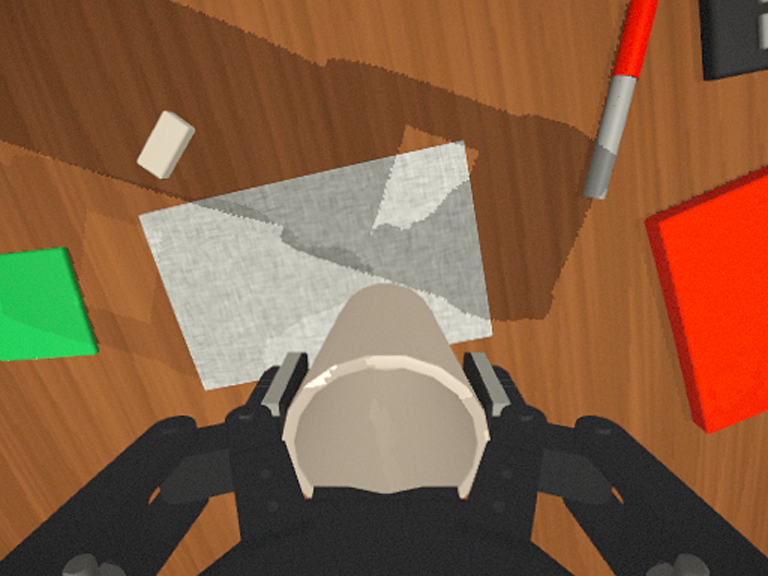

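View pics/s3.png

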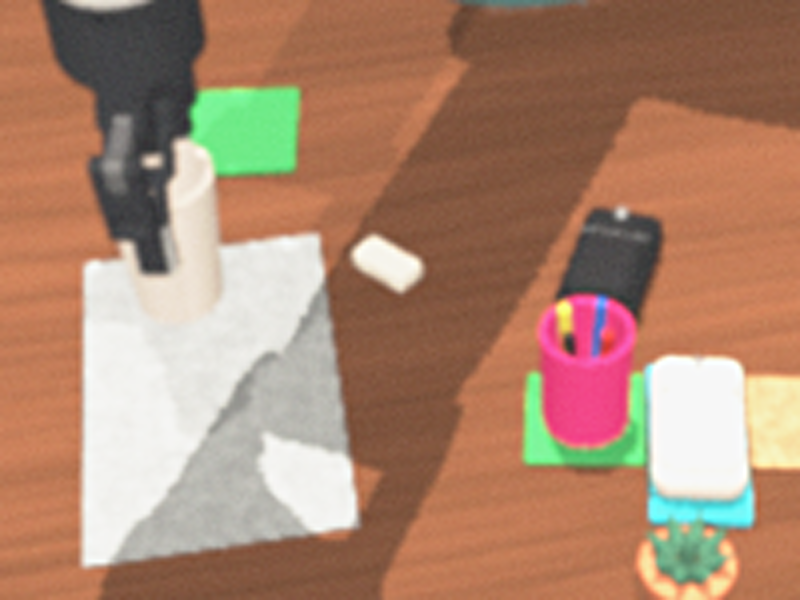

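Cup is held upright above the mat, with nothing else disturbed. Lowering it.

```bash
python3 -m pendant '[[0.2,0.1,3,0,0,0,-1],[0.2,0.1,6.5,0,0,0,-1],[0.2,0.1,9.5,0,0,0,-1],[0.2,0.1,11.5,0,0,0,-1],[0.2,0.1,12.3,0,0,0,-1],[0.2,0.1,12.8,0,0,0,-1],[0.2,0.1,13,0,0,0,-1],[0.2,0.1,13,0,0,0,-1],[0.2,0.1,13,0,0,0,-1]]'
python3 -c "
from h import *
go([.561,-.30,.0463],-13)"
```

```text
clock: 7.08
tool_pos: [0.5613, -0.3, 0.0495]
eef_rot: [-0.001, 0.783, 0.622, 0.0]
force: [-0.1, -0.3, -2.9]
opening: 0.0584
t 7.08 tcp [ 0.5613 -0.3     0.0495] go [-0.01 -0.02  0.32] [-0.03 -0.07 -0.08] [-1.1000e-01  4.0000e-02  1.7992e+02] q6 -0.3
```

```bash
python3 -m pendant '[[0,0,0.1,0,0,0,-1],[0,0,0.2,0,0,0,-1],[0,0,0.3,0,0,0,-1],[0,0,0.3,0,0,0,-1],[0,0,0.3,0,0,0,-1]]'
```

```text
clock: 7.5
tool_pos: [0.5612, -0.3, 0.0465]
eef_rot: [-0.001, 0.783, 0.622, 0.0]
force: [-0.4, 1.3, -2.2]
opening: 0.0584
```

```bash
python3 -m pendant '[[0,0,0.05,0,0,0,-1],[0,0,0.1,0,0,0,-1],[0,0,0.1,0,0,0,-1]]'
```

```text
clock: 7.75
tool_pos: [0.5614, -0.3001, 0.0464]
eef_rot: [-0.0, 0.783, 0.622, 0.0]
force: [-2.8, 1.4, 5.3]
opening: 0.0584
```

Contact (+5 N). Releasing.

```bash
python3 -m pendant '[[0,0,0,0,0,0,1],[0,0,0,0,0,0,1],[0,0,0,0,0,0,1],[0,0,0,0,0,0,1],[0,0,-2,0,0,0,1],[0,0,-5,0,0,0,1],[0,0,-8,0,0,0,1],[0,0,-11,0,0,0,1],[0,0,-14,0,0,0,1],[0,0,-14,0,0,0,1]]'
python3 - <<'E'
from h import *
go([.5811,-.0715,.16],-13)
d=cam("scene"); crop(d,120,130,320,280,4,"s4.png")
E
```

```text
clock: 8.58
tool_pos: [0.5628, -0.3011, 0.1932]
eef_rot: [0.003, 0.783, 0.622, 0.002]
force: [1.3, -0.3, 1.8]
opening: 0.0856
t 8.58 tcp [ 0.5628 -0.3011  0.1932] go [22.78 -3.44  3.26] [ 0.44  0.08 -0.08] [ 1.3000e-01 -6.9000e-01  1.7992e+02] q6 -0.3
```

View pics/s4.png

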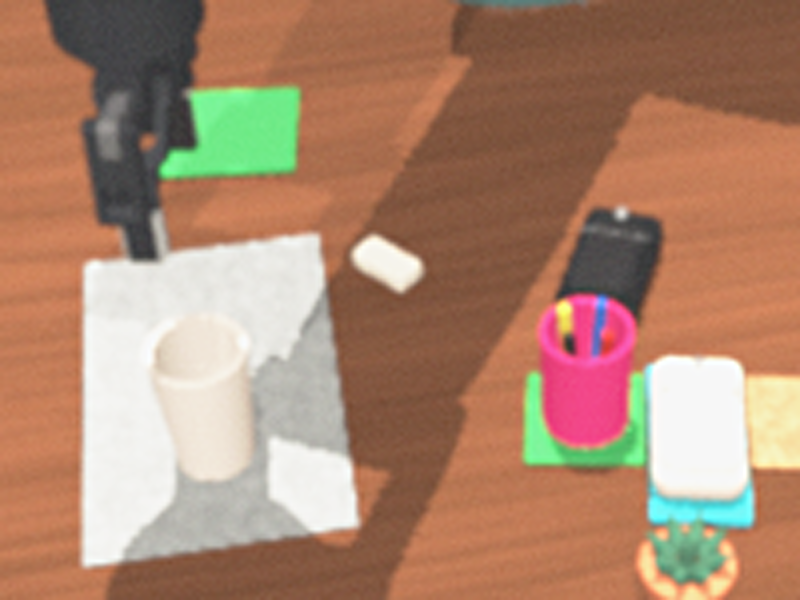

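Cup stands upright on the mat, top of it at (200,370) in the crop. Now the pot.

```bash
python3 -m pendant '[[3,-0.5,0.5,0,0,0,1],[7,-1,1.5,0,0,0,1],[11,-1.5,2.5,0,0,0,1],[15,-2.3,3.2,0,0,0,1],[19,-3,3.2,0,0,0,1],[22,-3.4,3.2,0,0,0,1],[22.8,-3.4,3.2,0,0,0,1],[22.8,-3.4,3.2,0,0,0,1],[22.8,-3.4,3.2,0,0,0,1]]'
python3 - <<'E'
from h import *
go([.5811,-.0715,.036],-13)
d=cam("wrist"); crop(d,0,0,512,384,1.5,"w5.png")
print(proj(d,[.5811,-.0715,.08])*1.5)
E
```

```text
clock: 9.38
tool_pos: [0.5808, -0.0712, 0.1569]
eef_rot: [0.002, 0.783, 0.622, 0.001]
force: [0.4, -0.7, 0.8]
opening: 0.0855
t 9.38 tcp [ 0.5808 -0.0712  0.1569] go [-1.000e-02 -2.000e-02  1.209e+01] [ 0.24  0.05 -0.03] [ 8.0000e-02 -3.8000e-01  1.7997e+02] q6 0.06
[[385.83085548 305.36355198]]
```

View pics/w5.png

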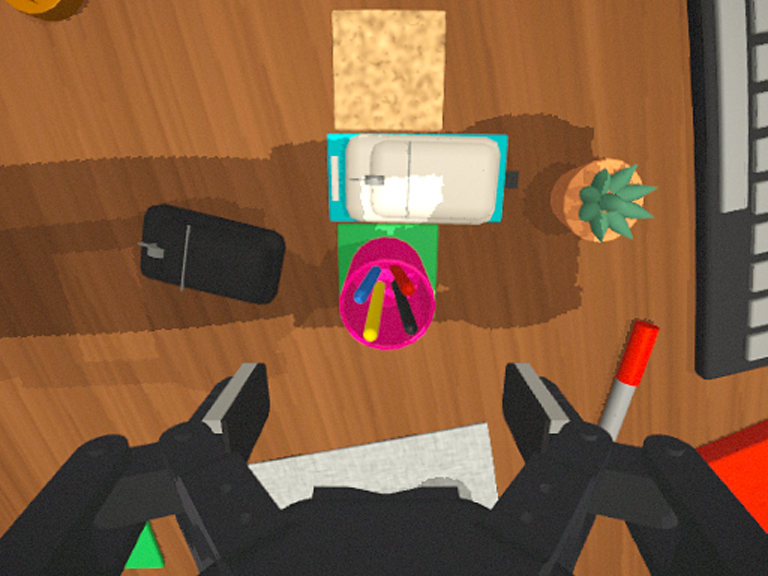

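Pot rim at (387,305), predicted (386,305). The cork coaster is fully visible at (388,72). Grasping the pot.

```bash
python3 -m pendant '[[0,0,3.5,0,0,0,1],[0,0,7.5,0.2,0,0,1],[0,0,10.5,0.2,0,0,1],[0,0,12,0.2,0,0,1],[0,0,12,0.2,0,0,1],[0,0,12,0.2,0,0,1],[0,0,12,0.2,0,0,-1],[0,0,12,0.2,0,0,-1],[0,0,12,0.2,0,0,-1],[0,0,12,0.2,0,0,-1],[0,0,12,0.2,0,0,-1],[0,0,12,0.2,0,0,-1]]' 40
python3 -m pendant '[[0,0,-2,0,0,0,-1],[0,0,-5,0,0,0,-1],[0,0,-8,0,0,0,-1],[0,0,-11,0,0,0,-1],[0,0,-13,0,0,0,-1],[0,0,-14,0,0,0,-1],[0,0,-14,0,0,0,-1]]'
python3 -c "
from h import *
go([.451,-.298,.16],-13)"
```

```text
clock: 10.43
tool_pos: [0.5822, -0.0725, 0.0391]
eef_rot: [0.002, 0.783, 0.622, 0.001]
force: [-2.6, -1.4, 6.6]
opening: 0.056
clock: 11.02
tool_pos: [0.5825, -0.0723, 0.1821]
eef_rot: [0.003, 0.783, 0.622, 0.002]
force: [-0.6, 0.4, -1.3]
opening: 0.0551
t 11.02 tcp [ 0.5825 -0.0723  0.1821] go [-24.96  -7.72   2.17] [ 0.45  0.06 -0.09] [ 9.0000e-02 -7.1000e-01  1.7991e+02] q6 0.06
```

```bash
python3 -m pendant '[[-1.5,-0.5,0,0,0,0,-1],[-4.5,-1.5,0,0,0,0,-1],[-8,-2.7,0,0.4,0,0,-1],[-12,-4,0,0.4,0,0,-1],[-16,-5.5,0,0.4,0,0,-1],[-19.5,-6.7,0,0.4,0,0,-1],[-22.5,-7.7,0,0.4,0,0,-1],[-24.3,-8.2,0,0.4,0,0,-1],[-24.9,-8.2,0,0.4,0,0,-1],[-24.9,-8.2,0,0.4,0,0,-1],[-24.9,-8.2,0,0.4,0,0,-1]]'
python3 -c "
from h import *
go([.446,-.298,.0371],-13)"
```

```text
clock: 11.93
tool_pos: [0.4464, -0.2958, 0.1807]
eef_rot: [-0.0, 0.783, 0.622, -0.0]
force: [0.7, 0.2, -1.8]
opening: 0.0557
t 11.93 tcp [ 0.4464 -0.2958  0.1807] go [-0.22  0.02 14.36] [-0.01  0.01 -0.11] [2.0000e-02 2.0000e-02 1.7989e+02] q6 -0.4
```

```bash
python3 -m pendant '[[-0.2,0,3,0,0,0,-1],[-0.2,0,6.5,0,0,0,-1],[-0.2,0,10,0,0,0,-1],[-0.2,0,12.5,0,0,0,-1],[-0.2,0,13.6,0,0,0,-1],[-0.2,0,14.1,0,0,0,-1],[-0.2,0,14.3,0,0,0,-1],[-0.2,0,14.4,0,0,0,-1],[-0.2,0,14.4,0,0,0,-1]]'
python3 -c "
from h import *
go([.446,-.298,.0371],-13)"
```

```text
clock: 12.68
tool_pos: [0.4466, -0.298, 0.0381]
eef_rot: [0.001, 0.783, 0.622, 0.0]
force: [0.1, 0.2, -1.8]
opening: 0.0557
t 12.68 tcp [ 0.4466 -0.298   0.0381] go [-0.01 -0.06  0.1 ] [ 0.09  0.05 -0.09] [ 8.0000e-02 -1.5000e-01  1.7991e+02] q6 -0.41
```

```bash
python3 -m pendant '[[0,0,0.1,0,0,0,-1],[0,0,0.15,0,0,0,-1],[0,0,0.2,0,0,0,-1],[0,0,0.2,0,0,0,-1]]'
```

```text
clock: 13.02
tool_pos: [0.447, -0.2984, 0.0371]
eef_rot: [0.002, 0.783, 0.622, 0.0]
force: [-0.8, 1.0, 5.8]
opening: 0.0555
```

```bash
python3 -m pendant '[[0,0,0,0,0,0,1],[0,0,0,0,0,0,1],[0,0,0,0,0,0,1],[0,0,0,0,0,0,1],[0,0,-2,0,0,0,1],[0,0,-5,0,0,0,1],[0,0,-9,0,0,0,1],[0,0,-13,0,0,0,1],[0,0,-17,0,0,0,1]]'
python3 - <<'E'
from h import *
go([.56,-.02,.25],77)
d=cam("scene"); crop(d,120,130,320,280,4,"s6.png")
E
```

```text
clock: 13.77
tool_pos: [0.4462, -0.2978, 0.2089]
eef_rot: [0.001, 0.783, 0.622, 0.0]
force: [0.5, -0.5, -0.4]
opening: 0.0853
t 13.77 tcp [ 0.4462 -0.2978  0.2089] go [29.63  4.79 -4.14] [ 6.00e-02  1.80e-01 -9.01e+01] [ 1.80e-01 -6.00e-02  8.99e+01] q6 -0.41
```

View pics/s6.png

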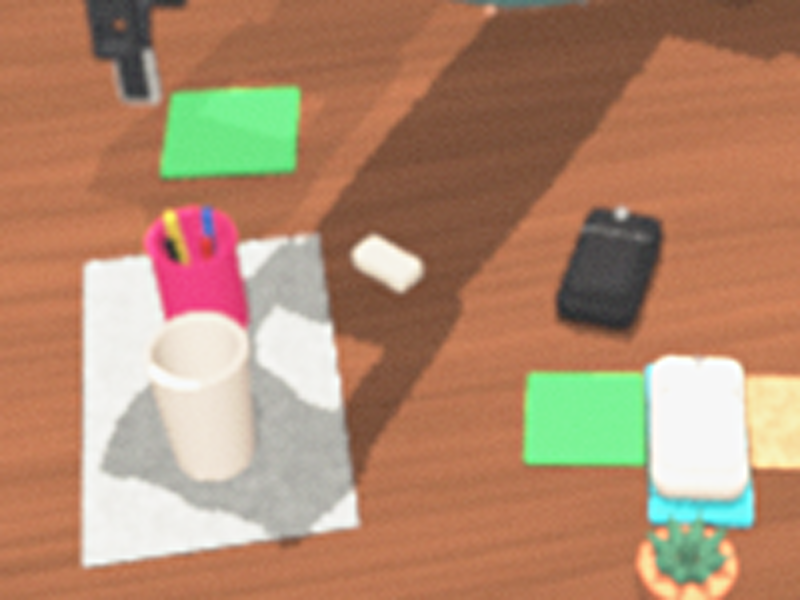

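Both stand on the mat: pot at (200,265), cup at (200,395). Moving over the charger with the jaws across the mouse.

```bash
python3 -m pendant '[[3,0.5,-2,0,0,-90,1],[29.6,4.8,-4.1,0,0,-90,1],[29.6,4.8,-4.1,0,0,-90,1],[29.6,4.8,-4.1,0,0,-90,1],[29.6,4.8,-4.1,0,0,-90,1],[29.6,4.8,-4.1,0,0,-90,1],[29.6,4.8,-4.1,0,0,-90,1],[29.6,4.8,-4.1,0,0,-90,1],[29.6,4.8,-4.1,0,0,-90,1],[29.6,4.8,-4.1,0,0,-90,1],[29.6,4.8,-4.1,0,0,-90,1],[29.6,4.8,-4.1,0,0,-90,1]]'
python3 -m pendant '[[0,0,0,0,0,-4,1],[0,0,0,0,0,-4,1],[0,0,0,0,0,-4,1]]'
python3 - <<'E'
from h import *
go([.62,-.0105,.12],77)
d=cam("wrist"); np.save("/tmp/w7.npy",d,allow_pickle=True); crop(d,0,0,512,384,1.5,"w7.png")
crop(d,170,90,330,210,5,"c7.png")
E
```

```text
clock: 14.82
tool_pos: [0.5614, -0.021, 0.2573]
eef_rot: [0.005, 0.146, 0.989, -0.003]
force: [-0.3, -0.4, -0.4]
opening: 0.0856
clock: 15.07
tool_pos: [0.5614, -0.0209, 0.257]
eef_rot: [0.005, 0.113, 0.994, -0.003]
force: [-1.1, -0.6, -0.0]
opening: 0.0858
t 15.07 tcp [ 0.5614 -0.0209  0.257 ] go [-5.33  2.4  13.75] [-0.31  0.6   0.07] [  -0.94   -0.49 -179.92] q6 -1.42
```

View pics/w7.png

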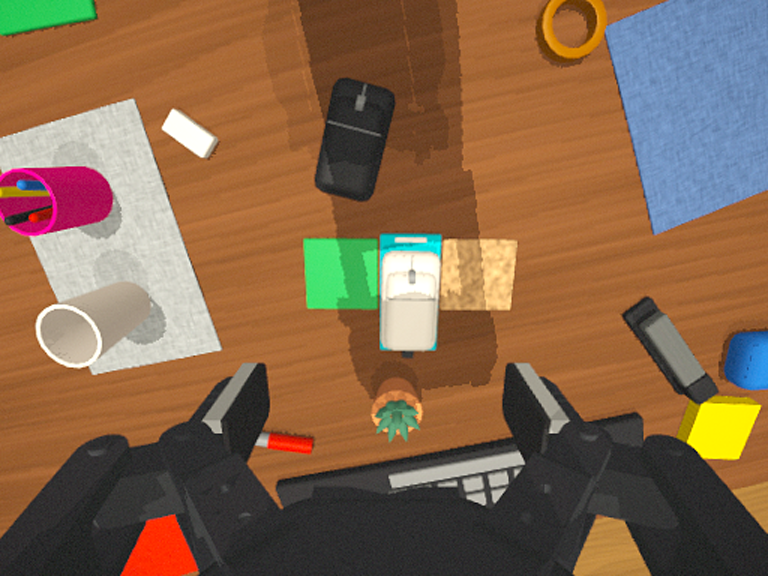

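View pics/c7.png

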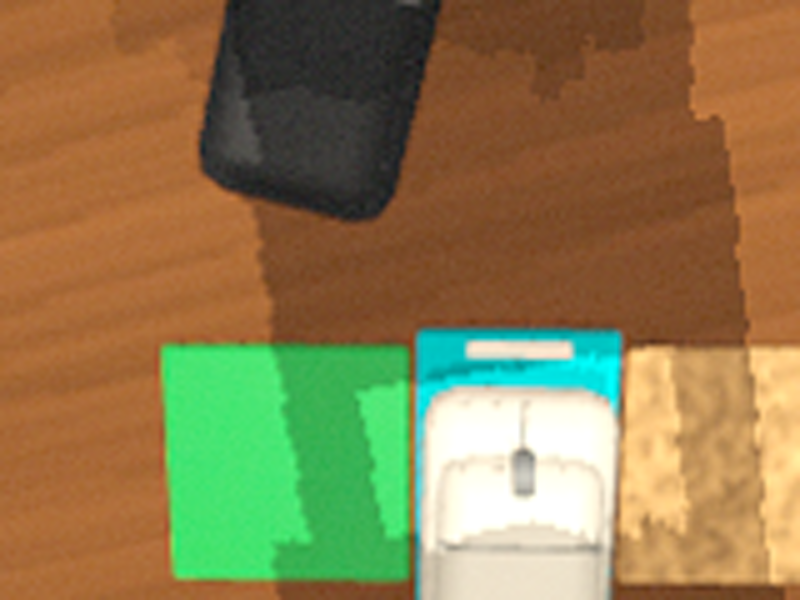

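All stand well apart now. Refining the charger, coaster and mouse poses from this view.

```bash
python3 - <<'E'
from h import *
d=np.load("/tmp/w7.npy",allow_pickle=True).item()
hsv=cv2.cvtColor(d["img"],cv2.COLOR_BGR2HSV); H,S,V=[hsv[...,i].astype(int) for i in range(3)]
box=np.zeros(H.shape,bool); box[140:245,190:355]=1
g=(H>45)&(H<80)&(S>100)&box
print("green");blobs(d,g,.005,300)
t=(H>82)&(H<100)&(S>100)&box
w=(S<50)&(V>110)&box
print("charger+mouse");blobs(d,t|w,.008,500)
print("turq");blobs(d,t,.008,30)
print("white@.02");blobs(d,w,.018+.006,300)
c=(H>10)&(H<25)&(S>60)&(V>100)&box
c[:, :294]=0
c=cv2.morphologyEx(c.astype(np.uint8),cv2.MORPH_CLOSE,np.ones((3,3)))
print("cork");blobs(d,c,.005,300)
m=(V<78); m[:, :200]=0;m[145:]=0;m[:, 270:]=0
print("black");blobs(d,m,.010,300)
crop(d,190,140,355,245,4.5,"c7b.png")
E
```

```text
green
px [227.2 181.8] area 2280 c mm [581.7 -72.4] size [73.2 72.2] ang 77.1
charger+mouse
px [272.4 193.6] area 3013 c mm [617.3  -9.4] size [ 60.  123.7] ang 76.9
turq
px [271.  164.8] area 458 c mm [598.8  -5.5] size [59.2 86.1] ang 76.9
white@.02
px [272.6 199.8] area 2440 c mm [619.7 -10.8] size [ 57.3 102.9] ang 76.4
cork
px [323.9 191.7] area 6350 c mm [635.   70.8] size [ 98.6 172. ] ang 79.6
black
px [235.9  92.6] area 2998 c mm [461.9 -28.4] size [ 56.8 101.4] ang 62.9
```

View pics/c7b.png

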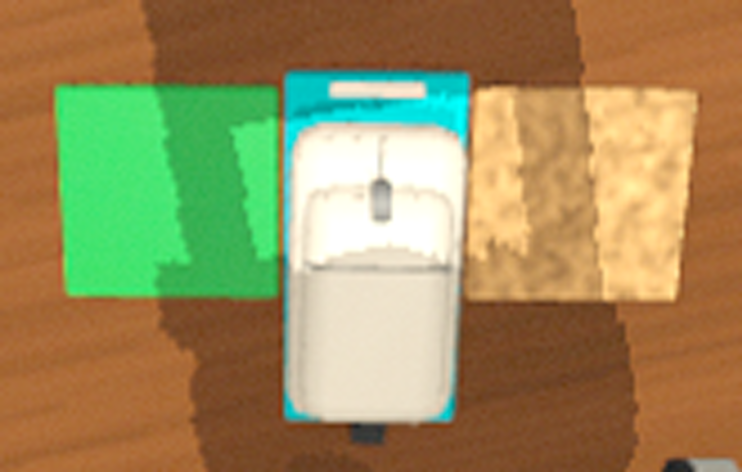

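Poses: charger (0.6173,-0.0094) at -13.1°, green (0.582,-0.072), cork (0.613,0.062), white mouse (0.620,-0.011), black mouse (0.462,-0.0285) at -27.2°. Going to the white mouse.

```bash
python3 -m pendant '[[-3,1.3,4,-0.3,0.6,0,1],[-5.3,2.4,8,-0.3,0.6,0,1],[-5.3,2.4,12,-0.3,0.6,0,1],[-5.3,2.4,15,-0.3,0.6,0,1],[-5.3,2.4,15,-0.3,0.6,0,1],[-5.3,2.4,15,-0.3,0.6,0,1]]'
python3 -c "
from h import *
go([.6197,-.0108,.006],76.8)"
```

```text
clock: 15.62
tool_pos: [0.6189, -0.0106, 0.1063]
eef_rot: [-0.002, 0.114, 0.994, -0.0]
force: [-0.1, -0.4, 1.7]
opening: 0.0856
t 15.62 tcp [ 0.6189 -0.0106  0.1063] go [-1.300e-01  1.000e-02  1.003e+01] [-0.05 -0.22  0.15] [ 3.5000e-01 -8.0000e-02 -1.7985e+02] q6 -1.4
```

```bash
python3 -m pendant '[[-0.1,0,3,0,-0.2,0.1,1],[-0.1,0,6,0,-0.2,0.1,1],[-0.1,0,8.5,0,-0.2,0.1,1],[-0.1,0,9.6,0,-0.2,0.1,1],[-0.1,0,9.8,0,-0.2,0.1,1],[-0.1,0,9.9,0,-0.2,0.1,1],[-0.1,0,10,0,-0.2,0.1,1],[-0.1,0,10,0,-0.2,0.1,1]]' 30
python3 - <<'E'
from h import *
go([.6197,-.0108,.006],76.8)
d=cam("wrist"); crop(d,0,0,512,384,1.5,"w8.png")
E
```

```text
clock: 16.28
tool_pos: [0.6205, -0.0109, 0.0085]
eef_rot: [0.001, 0.115, 0.993, -0.0]
force: [-0.9, -0.4, 0.2]
opening: 0.0852
t 16.28 tcp [ 0.6205 -0.0109  0.0085] go [ 0.08 -0.01  0.25] [-0.02  0.14  0.04] [-2.1000e-01 -4.0000e-02 -1.7996e+02] q6 -1.4
```

View pics/w8.png

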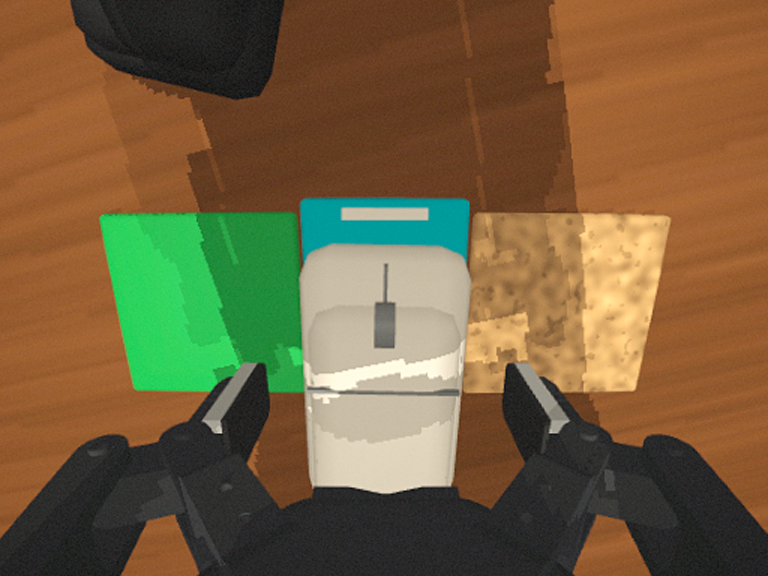

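Mouse centred between the jaws at (385,370). Closing.

```bash
python3 -m pendant '[[0.1,0,0.2,0,0,0,1],[0.1,0,0.2,0,0,0,-0.2],[0.1,0,0.2,0,0,0,-1],[0.1,0,0.2,0,0,0,-1],[0.1,0,0.2,0,0,0,-1],[0.1,0,0.2,0,0,0,-1],[0.1,0,0.2,0,0,0,-1]]' 30
```

```text
clock: 16.92
tool_pos: [0.6195, -0.0106, 0.0066]
eef_rot: [0.001, 0.115, 0.993, -0.0]
force: [-1.7, 0.5, 5.9]
opening: 0.0555
```

```bash
python3 -m pendant '[[0,0,-1,0,0,0,-1],[0,0,-3,0,0,0,-1],[0,0,-6,0,0,0,-1],[0,0,-9,0,0,0,-1],[0,0,-10.5,0,0,0,-1],[0,0,-11,0,0,0,-1]]'
python3 - <<'E'
from h import *
go([.4991,.3031,.11],100)
d=cam("scene"); crop(d,200,130,450,280,3.2,"s9.png")
d=cam("wrist"); crop(d,0,0,512,384,1.5,"w9.png")
E
```

```text
clock: 17.42
tool_pos: [0.6203, -0.0106, 0.12]
eef_rot: [0.003, 0.115, 0.993, -0.0]
force: [0.4, 0.7, -1.3]
opening: 0.0557
t 17.42 tcp [ 0.6203 -0.0106  0.12  ] go [18.95 27.79  0.89] [ -0.06   0.37 -23.16] [5.1000e-01 8.0000e-02 1.5684e+02] q6 -1.4
```

View pics/s9.png

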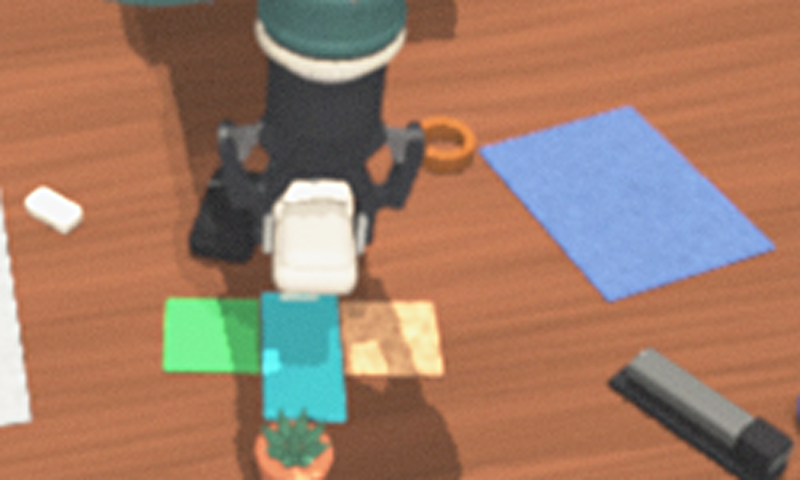

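View pics/w9.png

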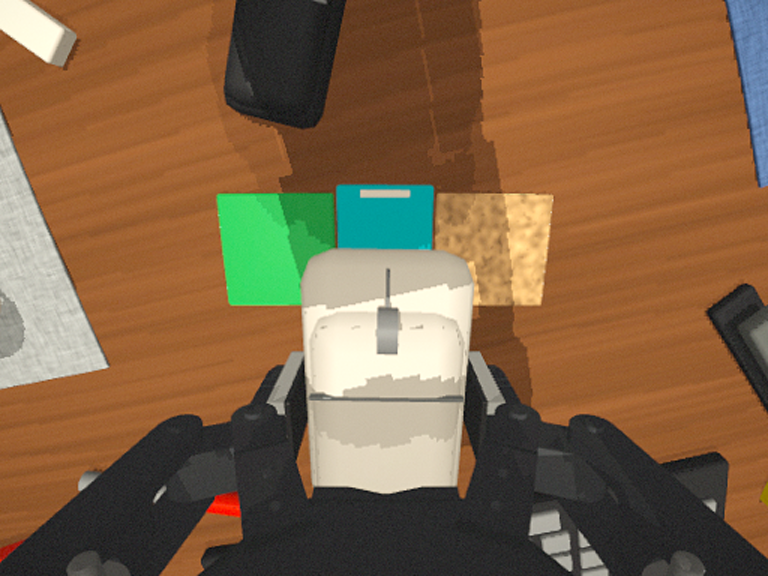

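Held level. Carrying to the blue pad centre (0.4991,0.3031), aligned with it.

```bash
python3 -m pendant '[[1,1.5,0,0,0,-2,-1],[3,4.5,0,0,0,-6,-1],[5,7.5,0,0,0.2,-10,-1],[7,10.5,0,0,0.4,-14,-1],[9.5,14,0,0,0.4,-18,-1],[12,17.5,0.3,0,0.4,-23.1,-1],[14.5,21,0.6,0,0.4,-23.1,-1],[17,25,0.9,0,0.4,-23.1,-1],[18.5,27.2,0.9,0,0.4,-23.1,-1],[18.9,27.8,0.9,0,0.4,-23.1,-1],[18.9,27.8,0.9,0,0.4,-23.1,-1]]'
python3 -m pendant '[[0,0,0,0,0,0,-1],[0,0,0,0,0,0,-1]]'
python3 -c "
from h import *
go([.4991,.3031,.0016],100)"
```

```text
clock: 18.43
tool_pos: [0.497, 0.3048, 0.1048]
eef_rot: [-0.003, -0.088, 0.996, -0.001]
force: [0.3, 0.3, -1.5]
opening: 0.0557
clock: 18.6
tool_pos: [0.4967, 0.3039, 0.1033]
eef_rot: [-0.004, -0.088, 0.996, -0.001]
force: [0.2, -0.3, -1.2]
opening: 0.0558
t 18.6 tcp [0.4967 0.3039 0.1033] go [-0.31 -0.1  10.17] [-0.1  -0.51  0.1 ] [ 8.100e-01 -1.600e-01 -1.799e+02] q6 -1.24
```

```bash
python3 -m pendant '[[-0.3,-0.1,3,0,-0.5,0,-1],[-0.3,-0.1,6,0,-0.5,0,-1],[-0.3,-0.1,8,0,-0.5,0,-1],[-0.3,-0.1,9,0,-0.5,0,-1],[-0.3,-0.1,9.5,0,-0.5,0,-1],[-0.3,-0.1,9.8,0,-0.5,0,-1],[-0.3,-0.1,9.8,0,-0.5,0,-1]]'
python3 -c "
from h import *
go([.4991,.3031,.0016],100)"
```

```text
clock: 19.18
tool_pos: [0.4995, 0.3029, 0.0057]
eef_rot: [0.0, -0.088, 0.996, -0.001]
force: [-0.8, 0.1, -0.3]
opening: 0.0554
t 19.18 tcp [0.4995 0.3029 0.0057] go [0.04 0.03 0.41] [-0.09  0.02  0.07] [-3.0000e-02 -1.4000e-01 -1.7993e+02] q6 -1.24
```

```bash
python3 -m pendant '[[0,0,0.1,0,0,0,-1],[0,0,0.2,0,0,0,-1],[0,0,0.3,0,0,0,-1],[0,0,0.4,0,0,0,-1],[0,0,0.45,0,0,0,-1],[0,0,0.45,0,0,0,-1]]'
```

```text
clock: 19.68
tool_pos: [0.4996, 0.303, 0.0016]
eef_rot: [0.0, -0.088, 0.996, -0.001]
force: [-1.7, -0.9, 3.6]
opening: 0.0559
```

Contact. Release and rise.

```bash
python3 -m pendant '[[0,0,0,0,0,0,1],[0,0,0,0,0,0,1],[0,0,0,0,0,0,1],[0,0,0,0,0,0,1],[0,0,-2,0,0,0,1],[0,0,-5,0,0,0,1],[0,0,-9,0,0,0,1],[0,0,-13,0,0,0,1],[0,0,-17,0,0,0,1],[0,0,-18,0,0,0,1]]'
python3 - <<'E'
from h import *
go([.462,-.0285,.12],62.8)
d=cam("wrist"); np.save("/tmp/w10.npy",d,allow_pickle=True); crop(d,0,0,512,384,1.5,"w10.png")
hsv=cv2.cvtColor(d["img"],cv2.COLOR_BGR2HSV); H,S,V=[hsv[...,i].astype(int) for i in range(3)]
b=(H>100)&(H<125)&(S>90)&(V>60); w=(S<60)&(V>110); w[300:]=0
w[:, :150]=0; w[:,370:]=0
blobs(d,b,.003,1000); blobs(d,w,.019,1000)
E
```

```text
clock: 20.52
tool_pos: [0.5009, 0.304, 0.1888]
eef_rot: [0.004, -0.088, 0.996, 0.001]
force: [0.3, -0.3, 1.6]
opening: 0.0853
t 20.52 tcp [0.5009 0.304  0.1888] go [  9.7  -32.07   6.77] [ 0.21  0.43 37.28] [  -0.55    0.27 -142.72] q6 -1.24
px [256.3 159.6] area 15915 c mm [499.  304.3] size [198.  158.7] ang 10.3
px [256.  172.4] area 3961 c mm [499.8 304.2] size [102.1  57.2] ang 9.1
```

View pics/w10.png

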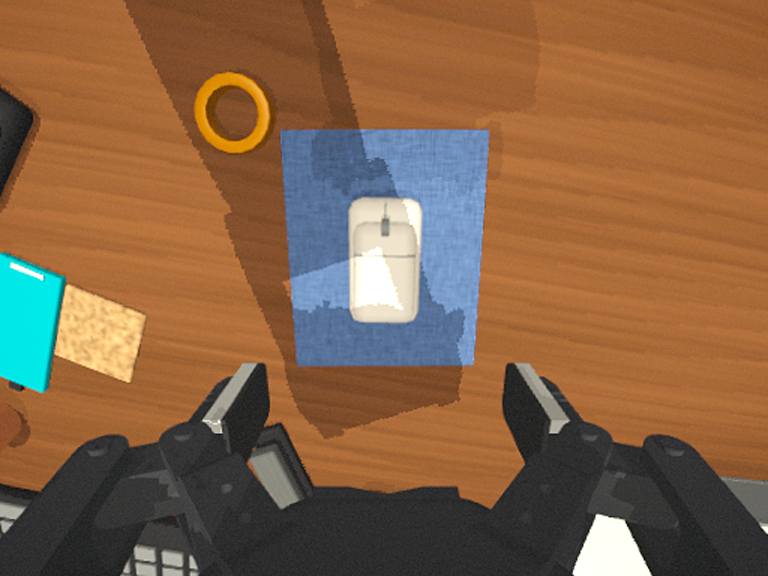

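White mouse at (385,260) sits within 1 mm of the pad centre. On to the black mouse.

```bash
python3 -m pendant '[[1,-3,0,0,0,7,1],[2.2,-7,0,0,0,14,1],[3.4,-11,1,0.2,0.4,21,1],[4.6,-15,2,0.2,0.4,28,1],[5.8,-19,3,0.2,0.4,35,1],[7,-23,4,0.2,0.4,37.3,1],[8.2,-27,5,0.2,0.4,37.3,1],[9.3,-31,6,0.2,0.4,37.3,1],[9.7,-32.1,6.8,0.2,0.4,37.3,1],[9.7,-32.1,6.8,0.2,0.4,37.3,1],[9.7,-32.1,6.8,0.2,0.4,37.3,1]]'
python3 - <<'E'
from h import *
d=cam("wrist"); crop(d,0,0,512,384,1.5,"w11.png")
V=d["img"].max(2).astype(int)
m=V<80; m[245:]=0; m[:, :190]=0; m[:,330:]=0
blobs(d,m,.010,300)
go([.462,-.0285,.0],62.8)
E
```

```text
clock: 21.48
tool_pos: [0.4617, -0.0295, 0.1182]
eef_rot: [-0.0, 0.237, 0.972, 0.0]
force: [-0.7, 0.1, 0.2]
opening: 0.0856
px [257.3 190.4] area 4687 c mm [464.6 -29.2] size [ 57.1 103.8] ang 62.7
t 21.53 tcp [ 0.4621 -0.0287  0.1188] go [2.000e-02 1.000e-02 1.188e+01] [ 0.02 -0.   -0.08] [-0.0000e+00 -4.0000e-02  1.7992e+02] q6 -1.21
```

View pics/w11.png

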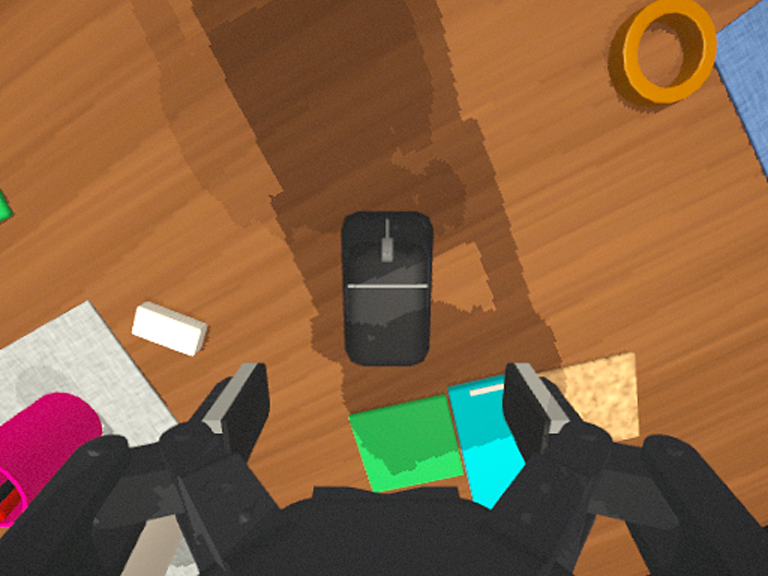

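Black mouse at (388,288), measured (0.463,-0.0285) at -27.3°. Descending.

```bash
python3 -m pendant '[[-0.1,0,3,0,0,0,1],[-0.1,0,6,0,0,0,1],[-0.1,0,9,0,0,0,1],[-0.1,0,10.5,0,0,0,1],[-0.1,0,11.3,0,0,0,1],[-0.1,0,11.6,0,0,0,1],[-0.1,0,11.6,0,0,0,1],[-0.1,0,11.6,0,0,0,1]]'
python3 -c "
from h import *
go([.463,-.0285,.0],62.8)"
```

```text
clock: 22.2
tool_pos: [0.4638, -0.0288, 0.0041]
eef_rot: [0.001, 0.236, 0.972, 0.0]
force: [-0.2, 0.4, 0.4]
opening: 0.0852
t 22.2 tcp [ 0.4638 -0.0288  0.0041] go [ 0.09 -0.01  0.41] [ 0.06  0.09 -0.04] [ 1.3000e-01 -9.0000e-02  1.7996e+02] q6 -1.21
```

```bash
python3 -m pendant '[[0.1,0,0.2,0,0,0,1],[0.1,0,0.4,0,0,0,1],[0.1,0,0.4,0,0,0,-0.2],[0.1,0,0.4,0,0,0,-1],[0.1,0,0.4,0,0,0,-1],[0.1,0,0.4,0,0,0,-1],[0.1,0,0.4,0,0,0,-1],[0.1,0,0.4,0,0,0,-1]]' 30
python3 -m pendant '[[0,0,-1,0,0,0,-1],[0,0,-3,0,0,0,-1],[0,0,-6,0,0,0,-1],[0,0,-8,0,0,0,-1],[0,0,-9,0,0,0,-1],[0,0,-9,0,0,0,-1]]'
python3 - <<'E'
from h import *
d=cam("wrist"); np.save("/tmp/w12.npy",d,allow_pickle=True); crop(d,0,0,512,384,1.5,"w12.png")
go([.6173,-.0094,.09],76.9)
E
```

```text
clock: 22.87
tool_pos: [0.4632, -0.0284, 0.0004]
eef_rot: [0.001, 0.236, 0.972, 0.0]
force: [-1.5, 0.7, 6.1]
opening: 0.0554
clock: 23.37
tool_pos: [0.4639, -0.0286, 0.0929]
eef_rot: [0.003, 0.236, 0.972, 0.001]
force: [0.8, 0.4, -1.0]
opening: 0.0555
t 23.42 tcp [ 0.4632 -0.0285  0.091 ] go [-12.82   8.75   0.15] [  0.07   0.2  -14.15] [ 2.9000e-01 -1.0000e-01  1.6585e+02] q6 -1.21
```

View pics/w12.png

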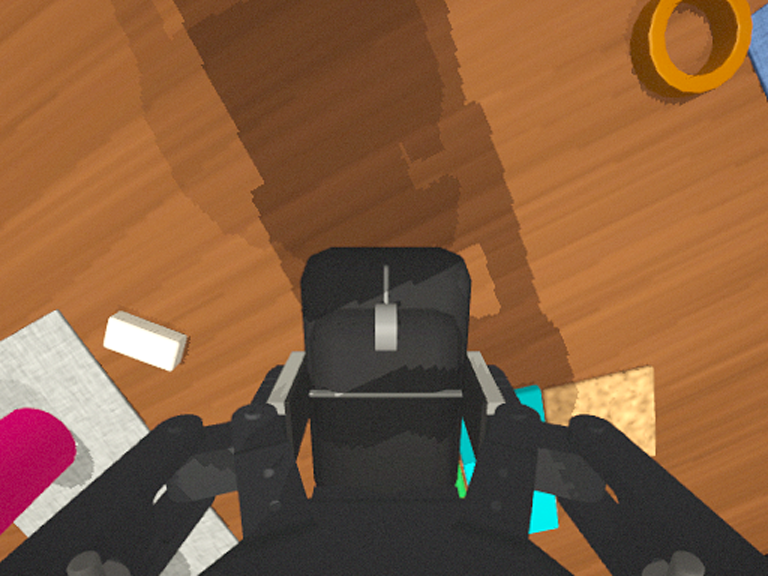

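The grip matches the white mouse's (near edge at row 247 in both). Moving over the charger.

```bash
python3 -m pendant '[[-1,0.7,0,0,0,-2,-1],[-3,2,0,0,0,-6,-1],[-6,4,0,0,0.2,-10,-1],[-9,6,0,0,0.2,-14.1,-1],[-11.5,7.8,0,0,0.2,-14.1,-1],[-12.6,8.7,0,0,0.2,-14.1,-1],[-12.8,8.8,0,0,0.2,-14.1,-1],[-12.8,8.8,0,0,0.2,-14.1,-1],[-12.8,8.8,0,0,0.2,-14.1,-1]]'
python3 -c "
from h import *
go([.6173,-.0094,.0084],76.9)"
```

```text
clock: 24.17
tool_pos: [0.6162, -0.0089, 0.09]
eef_rot: [-0.001, 0.114, 0.993, 0.001]
force: [-1.0, 0.0, -0.4]
opening: 0.0555
t 24.17 tcp [ 0.6162 -0.0089  0.09  ] go [-0.14 -0.03  8.16] [ 0.05 -0.12 -0.05] [-1.9000e-01 -7.0000e-02  1.7995e+02] q6 -1.4
```

```bash
python3 -m pendant '[[-0.1,0,2.5,0,-0.1,0,-1],[-0.1,0,5,0,-0.1,0,-1],[-0.1,0,6.5,0,-0.1,0,-1],[-0.1,0,7.2,0,-0.1,0,-1],[-0.1,0,7.5,0,-0.1,0,-1],[-0.1,0,7.7,0,-0.1,0,-1],[-0.1,0,7.7,0,-0.1,0,-1],[-0.1,0,7.7,0,-0.1,0,-1]]'
python3 -c "
from h import *
go([.6173,-.0094,.0084],76.9)"
```

```text
clock: 24.83
tool_pos: [0.6175, -0.0091, 0.0141]
eef_rot: [0.001, 0.115, 0.993, 0.0]
force: [-0.3, 0.7, -0.8]
opening: 0.0556
t 24.83 tcp [ 0.6175 -0.0091  0.0141] go [ 0.01 -0.03  0.57] [ 0.06  0.06 -0.05] [ 1.0000e-01 -9.0000e-02  1.7995e+02] q6 -1.4
```

```bash
python3 -m pendant '[[0,0,0.2,0,0,0,-1],[0,0,0.3,0,0,0,-1],[0,0,0.4,0,0,0,-1],[0,0,0.5,0,0,0,-1],[0,0,0.55,0,0,0,-1],[0,0,0.6,0,0,0,-1],[0,0,0.6,0,0,0,-1]]'
```

```text
clock: 25.42
tool_pos: [0.6174, -0.0091, 0.0084]
eef_rot: [0.001, 0.115, 0.993, 0.0]
force: [-3.2, 0.6, 4.0]
opening: 0.0554
```

```bash
python3 -m pendant '[[0,0,0,0,0,0,1],[0,0,0,0,0,0,1],[0,0,0,0,0,0,1],[0,0,0,0,0,0,1],[0,0,-2,0,0,0,1],[0,0,-5,0,0,0,1],[0,0,-9,0,0,0,1],[0,0,-13,0,0,0,1],[2,0,-17,0,0,0,1],[4,0,-18,0,0,0,1],[4,0,-18,0,0,0,1]]'
python3 - <<'E'
from h import *
d=cam("wrist"); np.save("/tmp/w13.npy",d,allow_pickle=True); crop(d,0,0,512,384,1.5,"w13.png")
crop(d,170,100,340,230,4.5,"c13.png")
V=d["img"].max(2).astype(int)
m=V<85; m[260:]=0; m[:145]=0; m[:, :200]=0; m[:,330:]=0
blobs(d,m,.018,200); blobs(d,m,.026,200)
E
```

```text
clock: 26.33
tool_pos: [0.5776, 0.0004, 0.1933]
eef_rot: [0.004, 0.114, 0.993, 0.001]
force: [-0.7, -0.1, -0.3]
opening: 0.0853
px [256.5 207.9] area 3273 c mm [624.4  -9.3] size [ 56.4 113.3] ang 77.0
px [256.5 207.9] area 3273 c mm [621.3  -8.6] size [ 55.  110.5] ang 77.0
```

View pics/w13.png

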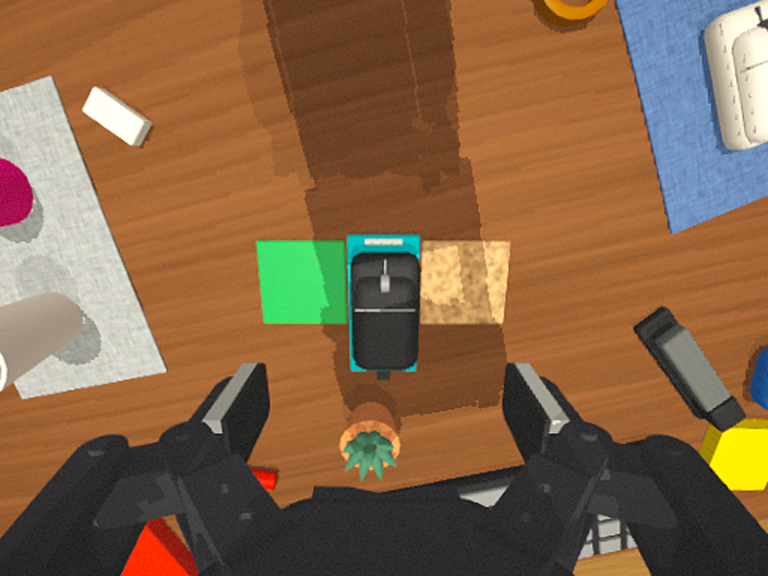

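View pics/c13.png

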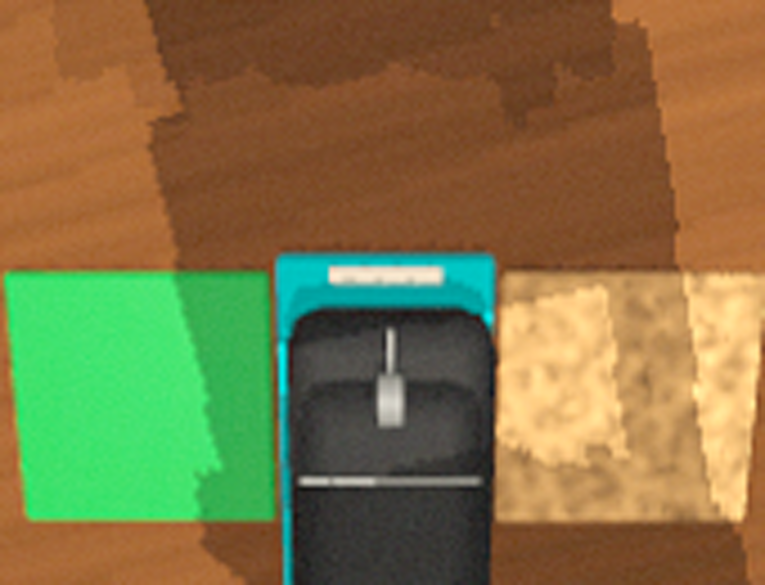

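```bash
python3 - <<'E'
from h import *
d=np.load("/tmp/w13.npy",allow_pickle=True).item()
c=np.array([.6173,-.0094]);a=np.radians(-13.05);u=np.array([np.cos(a),np.sin(a)]);v=np.array([-np.sin(a),np.cos(a)])
hsv=cv2.cvtColor(d["img"],cv2.COLOR_BGR2HSV); H,S,V=[hsv[...,i].astype(int) for i in range(3)]
box=np.zeros(H.shape,bool); box[150:255,225:287]=1
t=(H>82)&(H<100)&(S>90)&box
m=(V<95)&box
loc=lambda x,y,z:(lambda p:((p-c)@u*1000,(p-c)@v*1000))(back(d,[(x,y)],z)[0][:2])
for y in range(175,240,6):
    r=np.where(t[y]|m[y])[0]; k=np.where(m[y])[0]
    if len(k)<5: continue
    print(y,"chg",[round(loc(q,y,.008)[1],1) for q in(r.min()-.5,r.max()+.5)],"mouse",[round(loc(q,y,.02)[1],1) for q in(k.min()-.5,k.max()+.5)])
for x in range(240,276,6):
    k=np.where(m[:,x])[0]; r=np.where(t[:,x]|m[:,x])[0]
    print(x,"near/far mouse",round(loc(x,k.min()-.5,.016)[0],1),round(loc(x,k.max()+.5,.03)[0],1),"chg far",round(loc(x,r.max()+.5,.008)[0],1),"near",round(loc(x,r.min()-.5,.008)[0],1))
w=np.load("/tmp/w7.npy",allow_pickle=True).item()
crop(d,225,145,290,255,5.4,"c13b.png")
E
```

```text
175 chg [np.float64(-29.6), np.float64(28.9)] mouse [np.float64(-26.0), np.float64(27.9)]
181 chg [np.float64(-29.8), np.float64(30.3)] mouse [np.float64(-26.2), np.float64(29.3)]
187 chg [np.float64(-30.0), np.float64(30.5)] mouse [np.float64(-26.4), np.float64(29.4)]
193 chg [np.float64(-30.2), np.float64(30.7)] mouse [np.float64(-26.6), np.float64(29.6)]
199 chg [np.float64(-30.5), np.float64(30.9)] mouse [np.float64(-26.8), np.float64(29.8)]
205 chg [np.float64(-30.7), np.float64(31.1)] mouse [np.float64(-25.8), np.float64(30.0)]
211 chg [np.float64(-29.7), np.float64(31.3)] mouse [np.float64(-26.0), np.float64(30.2)]
217 chg [np.float64(-31.2), np.float64(30.2)] mouse [np.float64(-30.0), np.float64(29.1)]
223 chg [np.float64(-30.1), np.float64(30.4)] mouse [np.float64(-26.5), np.float64(29.3)]
229 chg [np.float64(-30.4), np.float64(30.6)] mouse [np.float64(-26.7), np.float64(29.6)]
235 chg [np.float64(-30.7), np.float64(30.8)] mouse [np.float64(-26.9), np.float64(29.8)]
240 near/far mouse -48.7 46.0 chg far 60.8 near -63.1
246 near/far mouse -49.9 48.8 chg far 60.8 near -63.1
252 near/far mouse -49.9 57.4 chg far 70.1 near -63.1
258 near/far mouse -49.9 57.4 chg far 70.1 near -63.1
264 near/far mouse -49.9 48.8 chg far 60.9 near -63.0
270 near/far mouse -49.9 47.4 chg far 60.9 near -63.0
```

View pics/c13b.png

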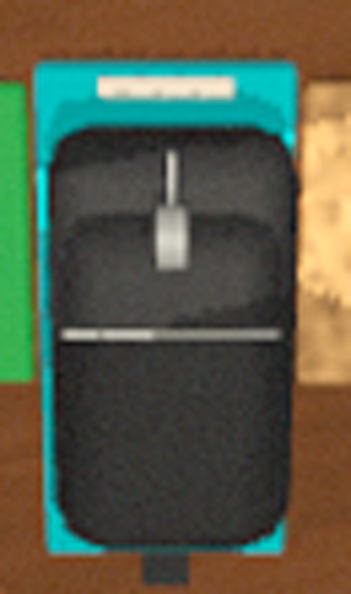

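The black mouse sits square on the plate, about 1 mm off centre. Now back to the cup.

```bash
python3 - <<'E'
from h import *
go([.561,-.300,.19],-13)
E
```

```text
t 26.38 tcp [5.781e-01 1.000e-04 1.908e-01] go [ -5.15 -29.62   0.05] [ 0.3   0.14 89.87] [ -0.14   0.3  -90.13] q6 -1.39
```

```bash
python3 -m pendant '[[-0.5,-3,0,0,0,7,1],[-1,-6,0,0.2,0,14,1],[-1.5,-9,0,0.2,0,21,1],[-2,-12,0,0.3,0,28,1],[-2.5,-15,0,0.3,0,35,1],[-3,-18,0,0.3,0.1,42,1],[-3.5,-21,0,0.3,0.1,49,1],[-4,-24,0,0.3,0.1,56,1],[-4.5,-27,0,0.3,0.1,63,1],[-5,-29,0,0.3,0.1,70,1],[-5.1,-29.6,0,0.3,0.1,77,1],[-5.1,-29.6,0,0.3,0.1,84,1]]'
python3 -m pendant '[[0,0,0,0,0,7,1],[0,0,0,0,0,12,1],[0,0,0,0,0,12,1],[0,0,0,0,0,12,1]]'
python3 - <<'E'
from h import *
d=cam("wrist"); np.save("/tmp/w14.npy",d,allow_pickle=True); crop(d,0,0,512,384,1.5,"w14.png")
go([.561,-.300,.12],-13)
print(proj(d,[[.561,-.300,.093],[.447,-.2984,.078]])*1.5)
E
```

```text
clock: 27.38
tool_pos: [0.5602, -0.3019, 0.1882]
eef_rot: [-0.001, 0.752, 0.659, -0.001]
force: [0.9, 0.7, -0.1]
opening: 0.0857
clock: 27.72
tool_pos: [0.5603, -0.302, 0.1867]
eef_rot: [-0.002, 0.816, 0.578, -0.001]
force: [-0.0, 0.2, -0.4]
opening: 0.0854
t 27.77 tcp [ 0.5603 -0.3019  0.1871] go [0.2  0.03 6.71] [-0.19 -0.   -6.39] [ -0.     0.29 173.61] q6 -0.2
[[386.59290044 292.63367478]
 [227.53050908 336.8260755 ]]
```

View pics/w14.png

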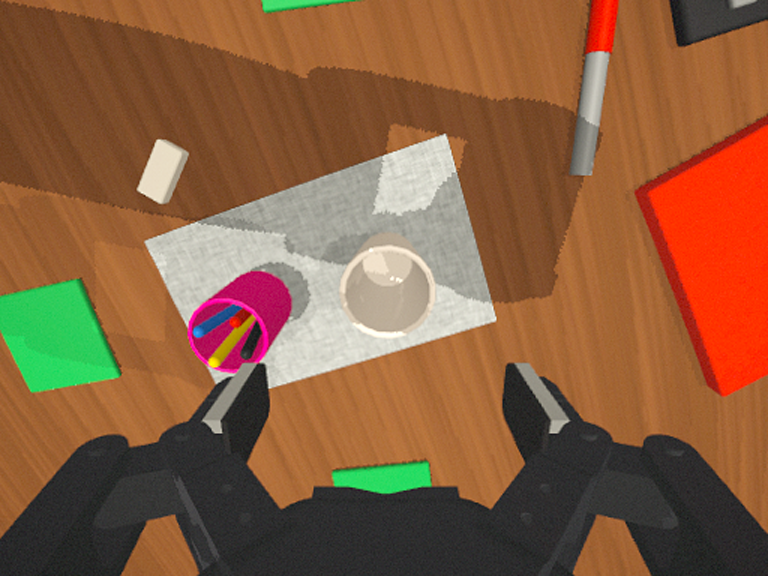

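Cup rim at (388,291), predicted (387,293). Pot rim at (229,336), predicted (228,337). Grasping the cup.

```bash
python3 -m pendant '[[0.2,0,3,-0.2,0,-6.4,1],[0.2,0,6.5,-0.2,0,-6.4,1],[0.2,0,10,-0.2,0,-6.4,1],[0.2,0,13,-0.2,0,-6.4,1],[0.2,0,14,-0.2,0,-6.4,1],[0.2,0,14,-0.2,0,-6.4,1],[0.2,0,14,-0.2,0,-6.4,1],[0.2,0,14,-0.2,0,-6.4,-1],[0.2,0,14,-0.2,0,-6.4,-1],[0.2,0,14,-0.2,0,-6.4,-1],[0.2,0,14,-0.2,0,-6.4,-1],[0.2,0,14,-0.2,0,-6.4,-1]]' 40
python3 -m pendant '[[0,0,0,0,0,0,-1],[0,0,0,0,0,0,-1]]'
python3 -c "
from h import *
go([.561,-.300,.12],-13)"
```

```text
clock: 28.77
tool_pos: [0.5615, -0.3005, 0.0498]
eef_rot: [0.002, 0.782, 0.623, 0.001]
force: [-1.2, 1.2, 9.3]
opening: 0.0588
clock: 28.93
tool_pos: [0.5621, -0.3008, 0.0513]
eef_rot: [0.003, 0.782, 0.623, 0.001]
force: [-0.1, 0.1, -1.8]
opening: 0.0588
t 28.93 tcp [ 0.5621 -0.3008  0.0513] go [ 0.04 -0.08 -6.87] [0.32 0.1  0.04] [-1.5000e-01  5.0000e-01 -1.7996e+02] q6 -0.31
```

```bash
python3 -m pendant '[[0,0,-2,0,0,0,-1],[0,0,-5,0,0,0,-1],[0,0,-8,0,0,0,-1],[0,0,-11,0,0,0,-1],[0,0,-12.5,0,0,0,-1],[0,0,-13,0,0,0,-1],[0,0,-13,0,0,0,-1]]'
python3 -c "
from h import *
go([.6133,.0624,.18],-13)"
```

```text
clock: 29.52
tool_pos: [0.5616, -0.3005, 0.1818]
eef_rot: [0.003, 0.782, 0.623, 0.001]
force: [-0.1, 0.1, -2.2]
opening: 0.0589
t 29.52 tcp [ 0.5616 -0.3005  0.1818] go [36.53 -3.1   0.08] [0.39 0.12 0.04] [  -0.19    0.61 -179.96] q6 -0.31
```

```bash
python3 -m pendant '[[1.5,0,0,0,0,0,-1],[4.5,-0.4,0,0.2,0,0,-1],[8,-0.7,0,0.4,0.1,0,-1],[12,-1,0,0.4,0.1,0,-1],[16,-1.4,0,0.4,0.1,0,-1],[20,-1.7,0,0.4,0.1,0,-1],[24,-2,0,0.4,0.1,0,-1],[28,-2.4,0,0.4,0.1,0,-1],[31.5,-2.7,0,0.4,0.1,0,-1],[34.5,-3,0,0.4,0.1,0,-1],[36.2,-3.1,0,0.4,0.1,0,-1],[36.5,-3.1,0,0.4,0.1,0,-1]]'
python3 -m pendant '[[0,0,0,0,0,0,-1],[0,0,0,0,0,0,-1]]'
python3 - <<'E'
from h import *
go([.6133,.0624,.0518],-13)
d=cam("wrist"); crop(d,0,0,512,384,1.5,"w15.png")
E
```

```text
clock: 30.52
tool_pos: [0.6126, 0.0656, 0.1782]
eef_rot: [-0.001, 0.781, 0.624, -0.001]
force: [-0.1, -0.1, -2.8]
opening: 0.059
clock: 30.68
tool_pos: [0.6118, 0.0658, 0.1761]
eef_rot: [-0.002, 0.781, 0.624, -0.002]
force: [0.8, -0.3, -2.7]
opening: 0.0589
t 30.68 tcp [0.6118 0.0658 0.1761] go [-0.28  0.29 12.43] [-0.35  0.08  0.25] [-1.2000e-01 -5.5000e-01 -1.7975e+02] q6 0.29
```

View pics/w15.png

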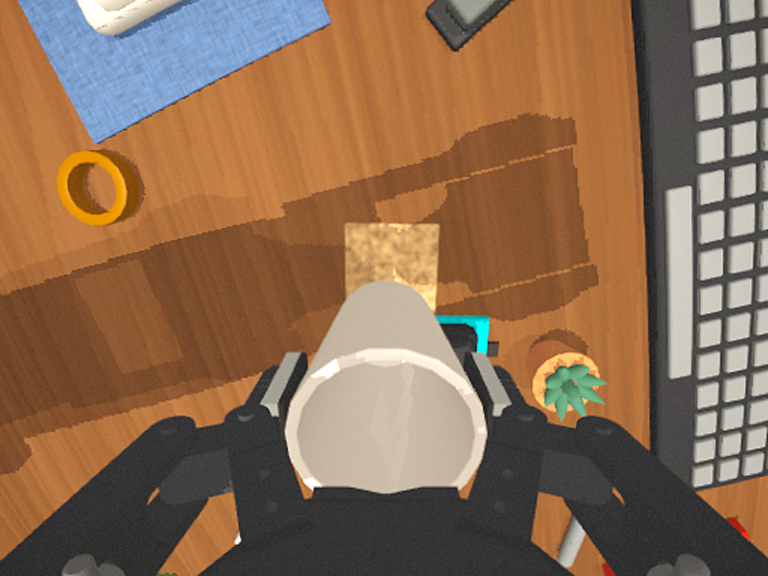

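Cup upright above the cork coaster. Lowering.

```bash
python3 -m pendant '[[-0.2,0.2,3,-0.3,0,0.2,-1],[-0.3,0.3,6,-0.3,0,0.2,-1],[-0.3,0.3,9,-0.3,0,0.2,-1],[-0.3,0.3,10.5,-0.3,0,0.2,-1],[-0.3,0.3,11.2,-0.3,0,0.2,-1],[-0.3,0.3,11.6,-0.3,0,0.2,-1],[-0.3,0.3,11.6,-0.3,0,0.2,-1],[-0.3,0.3,11.6,-0.3,0,0.2,-1]]'
python3 -c "
from h import *
go([.6133,.0624,.0518],-13)"
```

```text
clock: 31.4
tool_pos: [0.6142, 0.0613, 0.0619]
eef_rot: [0.001, 0.783, 0.622, 0.0]
force: [0.1, -0.0, -2.2]
opening: 0.0588
t 31.4 tcp [0.6142 0.0613 0.0619] go [ 0.09 -0.11  1.01] [ 0.07  0.05 -0.02] [ 8.0000e-02 -1.1000e-01  1.7998e+02] q6 0.29
```

```bash
python3 -m pendant '[[0.1,-0.1,0.3,0,0,0,-1],[0.1,-0.1,0.5,0,0,0,-1],[0.1,-0.1,0.7,0,0,0,-1],[0.1,-0.1,0.9,0,0,0,-1],[0.1,-0.1,0.95,0,0,0,-1],[0.1,-0.1,0.95,0,0,0,-1]]'
python3 -c "
from h import *
go([.6133,.0624,.0518],-13)"
```

```text
clock: 31.9
tool_pos: [0.6134, 0.0625, 0.0522]
eef_rot: [0.001, 0.783, 0.622, -0.0]
force: [-0.0, 0.2, -1.8]
opening: 0.0591
t 31.9 tcp [0.6134 0.0625 0.0522] go [-0.01 -0.    0.04] [ 0.06  0.06 -0.02] [ 9.0000e-02 -9.0000e-02  1.7998e+02] q6 0.29
```

```bash
python3 -m pendant '[[0,0,0.05,0,0,0,-1],[0,0,0.1,0,0,0,-1],[0,0,0.15,0,0,0,-1],[0,0,0.15,0,0,0,-1]]'
```

```text
clock: 32.23
tool_pos: [0.6136, 0.0626, 0.0519]
eef_rot: [0.001, 0.783, 0.622, 0.0]
force: [-5.0, 1.1, 9.4]
opening: 0.0592
```

Contact. Release and rise.

```bash
python3 -m pendant '[[0,0,0,0,0,0,1],[0,0,0,0,0,0,1],[0,0,0,0,0,0,1],[0,0,0,0,0,0,1],[0,0,-2,0,0,0,1],[0,0,-5,0,0,0,1],[0,0,-9,0,0,0,1],[0,0,-13,0,0,0,1],[0,0,-14,0,0,0,1],[0,0,-14,0,0,0,1]]'
python3 - <<'E'
from h import *
go([.447,-.2984,.17],-13)
d=cam("wrist"); crop(d,0,0,512,384,1.5,"w16.png")
print(proj(d,[[.6133,.0624,.095]])*1.5)
E
```

```text
clock: 33.07
tool_pos: [0.6147, 0.0628, 0.1962]
eef_rot: [0.003, 0.783, 0.622, 0.003]
force: [-0.9, 0.4, -1.0]
opening: 0.0856
t 33.07 tcp [0.6147 0.0628 0.1962] go [-38.97  -8.23   2.52] [ 0.43 -0.05 -0.01] [-9.0000e-02 -6.7000e-01  1.7999e+02] q6 0.29
[[382.54864632 293.60736466]]
```

View pics/w16.png

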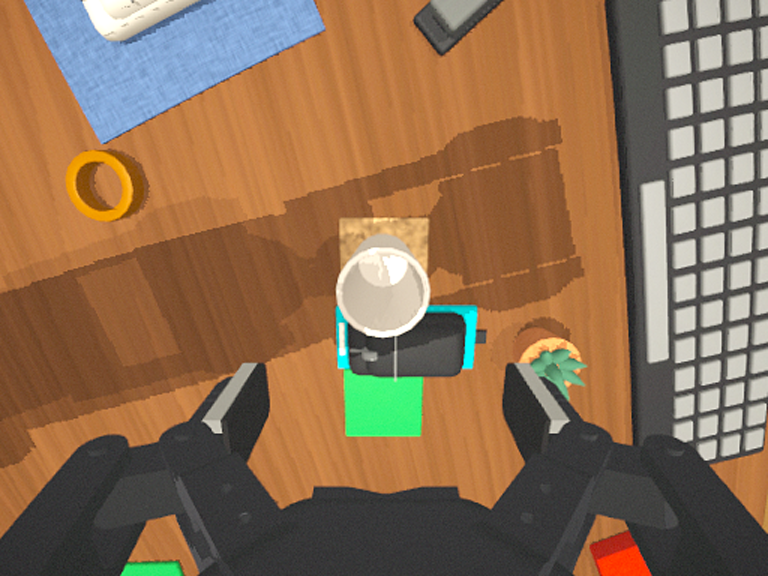

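Cup is centred: rim (383,292), predicted (383,294). Now the pot.

```bash
python3 -m pendant '[[-3,-0.6,0,0,0,0,1],[-7,-1.5,0,0.2,0,0,1],[-11,-2.3,0.5,0.4,0,0,1],[-15,-3.2,0.8,0.4,0,0,1],[-19,-4,1.2,0.4,0,0,1],[-23,-4.9,1.6,0.4,0,0,1],[-27,-5.7,2,0.4,0,0,1],[-31,-6.5,2.3,0.4,0,0,1],[-35,-7.4,2.5,0.4,0,0,1],[-38,-8.1,2.5,0.4,0,0,1],[-39,-8.2,2.5,0.4,0,0,1],[-39,-8.2,2.5,0.4,0,0,1]]'
python3 -m pendant '[[0,0,0,0,0,0,1],[0,0,0,0,0,0,1]]'
python3 - <<'E'
from h import *
go([.447,-.2984,.035],-13)
d=cam("wrist"); crop(d,0,0,512,384,1.5,"w17.png")
print(proj(d,[[.447,-.2984,.078]])*1.5)
E
```

```text
clock: 34.12
tool_pos: [0.445, -0.3004, 0.1663]
eef_rot: [-0.002, 0.784, 0.621, -0.001]
force: [0.5, 0.7, 0.1]
opening: 0.0854
clock: 34.28
tool_pos: [0.445, -0.2996, 0.1652]
eef_rot: [-0.003, 0.784, 0.621, -0.001]
force: [0.4, -0.2, -0.6]
opening: 0.0857
t 34.28 tcp [ 0.445  -0.2996  0.1652] go [ 0.15  0.24 13.02] [-0.35 -0.09 -0.17] [-1.4000e-01  5.5000e-01  1.7983e+02] q6 -0.41
[[389.4542006  296.96812806]]
```

View pics/w17.png

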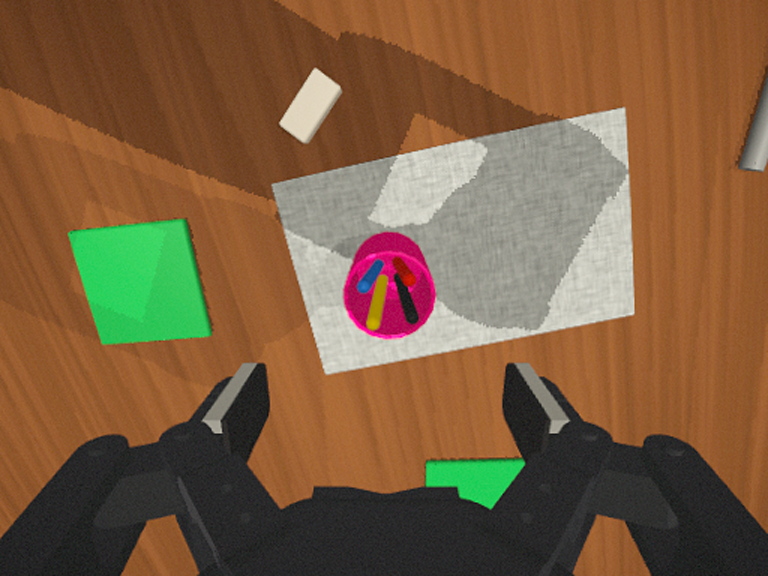

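Pot rim at (390,295), predicted (389,297). Grasping.

```bash
python3 -m pendant '[[0.2,0.2,3.5,-0.3,0,-0.1,1],[0.2,0.2,7,-0.3,0,-0.1,1],[0.2,0.2,10.5,-0.3,0,-0.1,1],[0.2,0.2,12.5,-0.3,0,-0.1,1],[0.2,0.2,12.9,-0.3,0,-0.1,1],[0.2,0.2,12.9,-0.3,0,-0.1,1],[0.2,0.2,12.9,-0.3,0,-0.1,-1],[0.2,0.2,12.9,-0.3,0,-0.1,-1],[0.2,0.2,12.9,-0.3,0,-0.1,-1],[0.2,0.2,12.9,-0.3,0,-0.1,-1],[0.2,0.2,12.9,-0.3,0,-0.1,-1],[0.2,0.2,12.9,-0.3,0,-0.1,-1]]' 40
python3 -m pendant '[[0,0,-2,0,0,0,-1],[0,0,-5,0,0,0,-1],[0,0,-8,0,0,0,-1],[0,0,-11,0,0,0,-1],[0,0,-13,0,0,0,-1],[0,0,-14,0,0,0,-1],[0,0,-14,0,0,0,-1]]'
python3 -c "
from h import *
go([.582,-.0722,.18],-13)"
```

```text
clock: 35.33
tool_pos: [0.4479, -0.2981, 0.0387]
eef_rot: [0.001, 0.783, 0.622, 0.001]
force: [0.2, 2.6, 7.9]
opening: 0.0557
clock: 35.92
tool_pos: [0.4483, -0.2986, 0.1818]
eef_rot: [0.003, 0.783, 0.622, 0.002]
force: [-0.2, -0.1, -0.7]
opening: 0.0556
t 35.92 tcp [ 0.4483 -0.2986  0.1818] go [25.07  7.92  0.2 ] [ 0.38  0.07 -0.04] [ 1.2000e-01 -5.9000e-01  1.7996e+02] q6 -0.41
```

```bash
python3 -m pendant '[[1.5,0.5,0,0,0,0,-1],[4.5,1.4,0,0.2,0,0,-1],[8,2.5,0,0.4,0,0,-1],[12,3.8,0,0.4,0,0,-1],[16,5,0,0.4,0,0,-1],[19.5,6.2,0,0.4,0,0,-1],[22.5,7.2,0,0.4,0,0,-1],[24.5,7.8,0,0.4,0,0,-1],[25,7.9,0,0.4,0,0,-1],[25,7.9,0,0.4,0,0,-1],[25,7.9,0,0.4,0,0,-1]]'
python3 -c "
from h import *
go([.582,-.0722,.0407],-13)"
```

```text
clock: 36.83
tool_pos: [0.5812, -0.0731, 0.1809]
eef_rot: [-0.0, 0.783, 0.622, -0.001]
force: [-0.7, 0.3, -0.8]
opening: 0.0555
t 36.83 tcp [ 0.5812 -0.0731  0.1809] go [ 0.13  0.09 14.02] [-0.1   0.09 -0.02] [1.5000e-01 1.6000e-01 1.7998e+02] q6 0.06
```

```bash
python3 -m pendant '[[0.1,0.1,3,-0.1,0,0,-1],[0.1,0.1,6.5,-0.1,0,0,-1],[0.1,0.1,9.5,-0.1,0,0,-1],[0.1,0.1,11.8,-0.1,0,0,-1],[0.1,0.1,12.8,-0.1,0,0,-1],[0.1,0.1,13.3,-0.1,0,0,-1],[0.1,0.1,13.5,-0.1,0,0,-1],[0.1,0.1,13.5,-0.1,0,0,-1]]'
python3 -c "
from h import *
go([.582,-.0722,.0407],-13)"
```

```text
clock: 37.5
tool_pos: [0.5825, -0.0731, 0.0469]
eef_rot: [0.001, 0.783, 0.622, -0.0]
force: [0.4, -1.2, -0.8]
opening: 0.0557
t 37.5 tcp [ 0.5825 -0.0731  0.0469] go [ 0.08 -0.06  0.62] [ 0.06  0.09 -0.05] [ 1.4000e-01 -1.0000e-01  1.7995e+02] q6 0.06
```

```bash
python3 -m pendant '[[0.1,-0.1,0.2,0,0,0,-1],[0.1,-0.1,0.35,0,0,0,-1],[0.1,-0.1,0.5,0,0,0,-1],[0.1,-0.1,0.6,0,0,0,-1],[0.1,-0.1,0.7,0,0,0,-1],[0.1,-0.1,0.75,0,0,0,-1],[0.1,-0.1,0.75,0,0,0,-1]]'
```

```text
clock: 38.08
tool_pos: [0.5819, -0.0719, 0.0408]
eef_rot: [0.001, 0.783, 0.622, -0.0]
force: [-8.2, 0.2, 13.5]
opening: 0.0553
```

Contact. Releasing, rising and backing away for a final look.

```bash
python3 -m pendant '[[0,0,0,0,0,0,1],[0,0,0,0,0,0,1],[0,0,0,0,0,0,1],[0,0,0,0,0,0,1],[0,0,-2,0,0,0,1],[0,0,-5,0,0,0,1],[0,0,-9,0,0,0,1],[0,0,-13,0,0,0,1],[0,0,-17,0,0,0,1],[0,0,-21,0,0,0,1],[-3,0,-25,0,0,0,1],[-5,0,-25,0,0,0,1]]'
python3 - <<'E'
from h import *
d=cam("wrist"); crop(d,0,0,512,384,1.5,"w20.png")
print(proj(d,[[.582,-.0722,.08],[.6133,.0624,.095]])*1.5)
d=cam("scene"); cv2.imwrite("pics/s20.png",d["img"]); crop(d,120,130,450,300,2.4,"s20.png")
E
```

```text
clock: 39.08
tool_pos: [0.5712, -0.1202, 0.2976]
eef_rot: [0.004, 0.782, 0.623, 0.002]
force: [0.2, -0.1, 0.6]
opening: 0.0852
[[383.10444372 197.92307048]
 [383.59104838  13.19975946]]
```

View pics/w20.png

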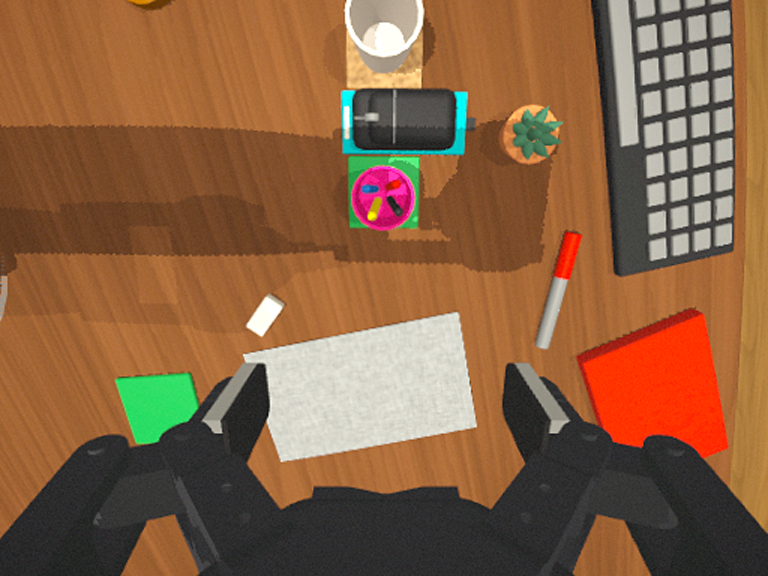

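View pics/s20.png

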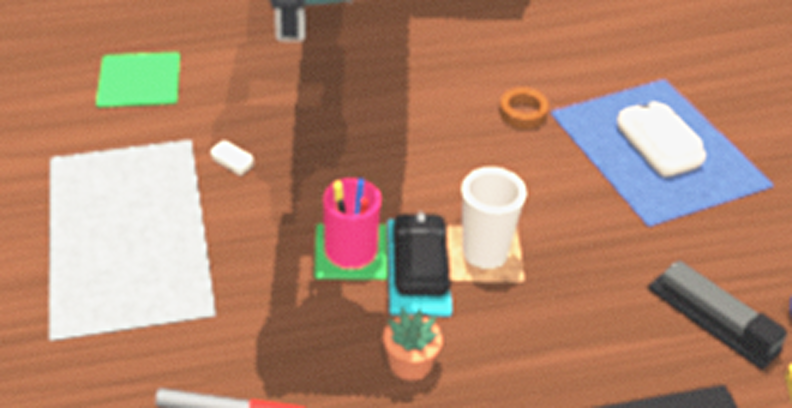

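Everything is in place: pot rim (383,198) matches its prediction, the cup is on the cork, the black mouse is centred on the plate, and the white mouse is on the pad. The succulent looks unmoved. Handing in.

```bash
python3 -m pendant '[[0,0,0,0,0,0,1],[0,0,0,0,0,0,1],[0,0,0,0,0,0,1]]'; python3 -c "
from plant import ticket
print(ticket.finish_job())"
```

```text
clock: 39.43
tool_pos: [0.5703, -0.122, 0.2927]
eef_rot: [0.002, 0.783, 0.622, 0.0]
force: [-0.0, 0.1, 1.0]
opening: 0.0856
the job is handed in; nothing more can be done
None
```

The job is done and handed in at 39.4 s on the robot's clock, in the order asked:
1. The cup and pen pot went onto the grey mat.
2. The white mouse went to the blue pad.
3. The black mouse went onto the charging plate, lengthwise.
4. The cup went back on the cork coaster and the pot on the green one. The green coaster was the smallest of the three green squares, 72 mm against 95 mm.

My last checks from the camera images showed:
- **Cup and pot:** both upright, with the rims within about 1 mm of the coaster centres.
- **White mouse:** about 1 mm from the pad centre and aligned with the pad.
- **Black mouse:** square on the plate, about 1 mm off centre both across and along it.
- **Succulent and gripper:** the succulent looked unmoved, and the open gripper was well clear of everything.

No check failed. The largest wrist force I saw in the readouts was about 16 N, with the pot set down on its coaster. The camera calibration is good only to about 2 mm, so offsets that small can't be told apart.

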